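Queue sample jars in the reader's feed lane

ROBOT

A 6-joint arm with a two-finger parallel gripper is mounted at the origin on the work surface. World frame = base frame: x ahead of the robot, y to its left, z up, the work surface at z = 0. Lengths are in mm, angles in rad, forces in N, time in s.
With the tool pointing down it reaches from about 200 to 875 mm from the base axis. Payload 3.4 kg.
Tool frame: the origin (TCP) lies on the centre line of the jaws, within the pads' length; the fingertips stand 22 mm ahead of it and the grasp point (between the pads) lies 3 mm ahead of it; z points along the fingers, y is the line along which they close (so a half turn about z gives the same grasp; the last joint's range is limited). The gripper opens to 94 mm and grips with 3 to 60 N. Pads are 16 mm wide; open, the fingers measure 119 mm over their backs; the gripper's body (75 mm by 177 mm) begins 78 mm behind the grasp point.
Start: joints at [-1.235, 0.276, 1.505, -0, 1.361, -0.121], TCP at [253.624, -516.079, 227.493] pointing down, gripper open.
Joint ranges: [-2.89, 2.89], [-0.75, 2.08], [0.22, 2.7], [-1.18, 4.32], [0.11, 2.71], [-2.7, 2.7]. Speed limits (rad/s): [2.57, 2.57, 3.14, 3.14, 3.14, 3.14].

INTERFACE

Orientations are given as a unit quaternion [x, y, z, w].
In Python, from cell import status, cams, workorder gives the robot as it stands.
- The arm moves only by the tool send_rows, never from a script. Its argument "series" is a list of rows, each an object of numbers: "tx", "ty", "tz": the shift along the tool's x, y, z in cm; "roll": the turn about the tool's z in rad; "jaw": the gripper command: -1 is shut, 1 is fully open, values between are in proportion. In form: [{"tx": .., "ty": .., "tz": .., "roll": .., "jaw": ..}, ...]. A call has 1 to 5 rows; each row is the pose to reach, as a shift and turn from the pose commanded when the call began, along the tool's axes at that moment; what a row does not reach only later rows make up. A row lasts 1/12 s, in which the tool goes at most 41.7 mm and 7.16 degrees, less where a joint would pass 70% of its speed; a pose out of reach is approached as far as the arm can. A call with a gripper value outside its range is refused whole. The fingers move at their own pace and stop on an object; the grip force is fixed at half the most. Time passes only in rows, so rows that repeat a pose let the fingers close. It gives the time, the measured TCP pose, the force, the opening and the grip force at its end, in the units of the state.
- status.get_obs(): the state, without advancing time (a new reading comes with each control period).
- cams.capture(name): name is "scene" or "top" or "wrist"; returns a dict with "pixels" (480x640x3 uint8, blue, green, red), "depth" (480x640 float32, mm along the optical axis (not along the pixel's ray), 0 where there is no reading), "vfov" (degrees; the focal length in pixels is half the picture's height over the tangent of half this angle, whatever the lens; pixels are square), "cx", "cy" (the principal point, pixels), "origin" and "attitude" of the camera in the world; the wrist camera has in their place "mount" (4x4, takes a point from camera to tool coordinates, whose origin is the TCP and whose axes are the flange's). Camera axes: x right, y down, z forward; pixel columns grow to the right and rows downward; lengths in mm; the calibration is good to about 2 mm. A picture is of the moment at which its call begins: read the wrist's pose just before it.
- workorder.job_done(): hands the job in; it is judged then, once.
The state is a dict: "time": time; "qpos": joint angles; "joint_velocities": joint speeds; "tau": joint torques, N m; "tool_pos": TCP position; "tool_rot": TCP orientation; "ft_force": force on the tool from outside, world axes, zero at the start; "moment": the same for the moment, N m; "gripper_width": finger opening in mm; "finger_force": force on a finger pad.
Only numpy, scipy, OpenCV 4.12 (cv2) and the standard library are available. Lean on these libraries where they do the work, as an engineer would, in place of code of your own. Each camera call takes 0.05 s, during which the arm holds its last target. There are 200 camera calls.

TASK

Draw the gate panel up out of its slots at the mouth of the feed lane and stand it in the slots of the parking stand. Then push the sample jars one after another along the bench into the lane, sliding them and keeping them upright and never lifting them, until all stand in single file, closed up without gaps against the stop at the lane's far end. Last, draw the panel out of the stand and put it back, fully down in its slots at the lane's mouth; leave the other things on the bench alone.

Things in the scene. Friction and masses are not known exactly. Their poses are not given: they have to be found in the camera images.
- jar1: squat round white plastic screw-lid sample jar, 74 mm diameter, 66 mm tall, about 250 g, too wide to be gripped by most grippers; origin at the centre of its underside, z up; it slides on the bench when pushed low. Absent (None) in some starts.
- jar2: squat round white plastic screw-lid sample jar, 74 mm diameter, 66 mm tall, about 250 g, too wide to be gripped by most grippers; origin at the centre of its underside, z up; it slides on the bench when pushed low. Absent (None) in some starts.
- jar3: squat round white plastic screw-lid sample jar, 74 mm diameter, 66 mm tall, about 250 g, too wide to be gripped by most grippers; origin at the centre of its underside, z up; it slides on the bench when pushed low. Absent (None) in some starts.
- jar4: squat round white plastic screw-lid sample jar, 74 mm diameter, 66 mm tall, about 250 g, too wide to be gripped by most grippers; origin at the centre of its underside, z up; it slides on the bench when pushed low. Absent (None) in some starts.
- gate: plain aluminium panel standing on edge, loose, 120 g: 112 mm wide (its x), 5 mm thick (its y), 80 mm tall (its z); origin at the centre of its bottom edge. Starts in the lane's slots with its foot on the bench; either way round is right. Its top edge stands 21 mm clear of the slotted posts and can be pinched at mid-width.
- lane: fixed feed lane, without a floor (jars slide on the bench). Origin on the bench at the middle of its mouth, in the gate's plane; z up; jars enter along its -y. Two aluminium rails 32 mm high and 8 mm thick run from y = -15 to -355 mm, inner faces at x = +-41 mm. Two wings 32 mm high funnel jars in, from |x| = 47 mm at y = 14 mm to |x| = 77 mm at y = 69 mm.
- lane_slot (a point): the gate's place, at the lane's origin: the panel stands at x = 0, y = 0, along x, foot on the bench, in two grey slotted posts at |x| = 43 to 66 mm, |y| up to 15 mm, 59 mm high. The slot is 9 mm wide in y and 120 mm long in x, flared to about 19 mm above z = 43 mm.
- lane_stop (a point): the stop, on the lane's centre line at bench height, y = -355 mm: the face of the grey reader box, 75 mm high, which closes the far end; the first jar touches it
- stand: fixed grey parking stand with slotted posts like the lane's; origin on the bench at the middle of its slot, x along the slot, y across, z up. Posts at |x| = 43 to 66 mm, |y| up to 15 mm, 53 mm high; slot 9 mm wide, 120 mm long, flared to 19 mm above z = 37 mm; low bars at |y| = 15 to 25 mm, 8 mm high. The parked panel stands at x = 0, y = 0 along x, foot on the bench.
- reagent: bystander: amber bottle 72 mm diameter, 130 mm tall; origin at its underside
- beaker: bystander: glass beaker 76 mm diameter, 85 mm tall; origin at its underside
Not all that is in view belongs to the job. What is shaped like the jar4 but orange is not meant. What is shaped like the jar1 but purple is not meant.

How it is judged:
By the outcome, as a careful person would: the job done as asked, in the order asked, and still so for the second after the job is handed in, with the robot touching nothing.
Of jar1, jar2, jar3, jar4 only 2 to 4 are there at a start; the rules pass over those that are not, and their reading is None.
At some moment in a run one of jar1, jar2, jar3, jar4 may be knocked a few centimetres aside while the robot is not near it.
It also fails if it takes over 210 s, if anything falls off the work surface, if the arm or the gripper's body presses on something with over 40 N, if the wrist force passes 120 N, or if a joint passes its speed limit or range.

## Working session

There is one attempt and no reset: what is moved stays moved. The work goes in short steps, Python scripts to look and compute and a tool call to move; the robot and the scene stay as the last step left them, time stands still between calls to the robot, and variables do not carry over. Pictures are saved under pics/ and viewed, at most 14 in all, crops included, and the job is handed in when it is done.

Besides the shell and the picture viewer there is one more tool, called after "Emit:" in YAML: its name, and indented under it one key for each argument. send_rows: Moves the arm, as the interface text tells. Its arguments: {"type":"object","properties":{"series":{"type":"array","items":{"type":"object","properties":{"tx":{"type":"number"},"ty":{"type":"number"},"tz":{"type":"number"},"roll":{"type":"number"},"jaw":{"type":"number"}}}}},"required":["series"]}

```bash
mkdir -p pics; ls
cat > h.py <<'E'
import numpy as np, cv2
from scipy.spatial.transform import Rotation as R
from cell import status, cams
def cap(name):
    s=status.get_obs(); c=cams.capture(name)
    if name=="wrist":
        T=np.eye(4);T[:3,:3]=R.from_quat(s["tool_rot"]).as_matrix();T[:3,3]=s["tool_pos"]
        M=T@np.array(c["mount"])
    else:
        M=np.eye(4); a=np.array(c["attitude"]); M[:3,:3]=a if a.shape==(3,3) else R.from_quat(a).as_matrix(); M[:3,3]=c["origin"]
    c["M"]=M; c["f"]=240/np.tan(np.radians(c["vfov"])/2); return c
def ray(c,u,v,z):
    d=c["M"][:3,:3]@np.array([(u-c["cx"])/c["f"],(v-c["cy"])/c["f"],1.]); o=c["M"][:3,3]
    return o+d*(z-o[2])/d[2]
def cloud(c):
    v,u=np.mgrid[:480,:640]; d=c["depth"]
    p=np.stack([(u-c["cx"])/c["f"]*d,(v-c["cy"])/c["f"]*d,d],-1)
    P=p@c["M"][:3,:3].T+c["M"][:3,3]; P[d==0]=np.nan; return P
E
python3 - <<'E'
from h import *
print(status.get_obs())
for n in ("top","scene"):
    c=cap(n); cv2.imwrite(f"pics/{n}0.png",c["pixels"]); np.savez(f"{n}0.npz",**{k:np.array(v) for k,v in c.items()})
    print(n,c["M"].round(3).tolist(),c["f"],c["cx"],c["cy"])
E
```

```text
pics
{'time': 0.0, 'qpos': array([-1.23500216e+00,  2.76609825e-01,  1.50610032e+00, -6.75974655e-06,
        1.36067971e+00, -1.21003027e-01]), 'joint_velocities': array([ 1.53499775e-03,  7.50161493e-04, -1.61686470e-04, -1.51602130e-03,
       -1.62331427e-05,  4.93849445e-04]), 'tau': array([ 1.86932048e-03, -4.04572999e+01, -2.37219912e+01,  7.02805188e-02,
        3.40906461e-02, -1.44221981e-04]), 'tool_pos': array([ 253.44063058, -515.56385768,  226.6093175 ]), 'tool_rot': array([ 9.74029677e-01,  2.26418598e-01, -9.96064854e-05, -8.93072013e-04]), 'ft_force': array([ 0.46625576, -0.38846609,  0.7279805 ]), 'moment': array([-0.01453895,  0.05099797, -0.03981241]), 'finger_force': 0.0, 'gripper_width': 93.91572935796724}
top [[-0.023, -0.993, 0.117, 433.179], [-1.0, 0.023, -0.0, 42.234], [-0.003, -0.117, -0.993, 1300.381], [0.0, 0.0, 0.0, 1.0]] 622.6674945471726 319.88950566801014 241.66314786309323
scene [[-0.652, 0.442, -0.616, 1253.378], [0.758, 0.382, -0.528, 651.685], [0.002, -0.811, -0.585, 696.893], [0.0, 0.0, 0.0, 1.0]] 580.1579337941348 317.5757755882645 246.16129525939343
```

View pics/top0.png

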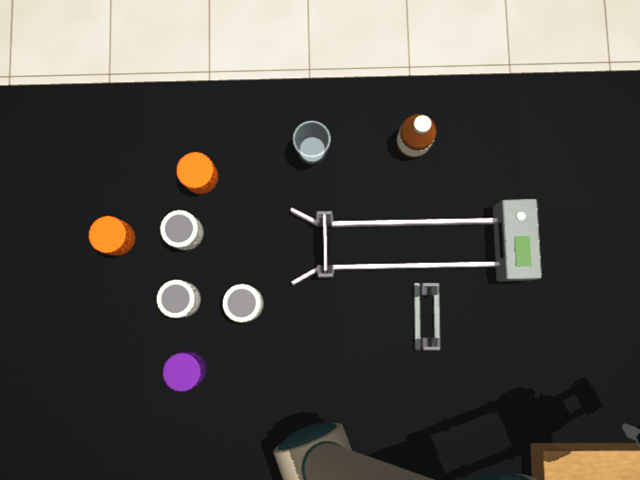

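View pics/scene0.png

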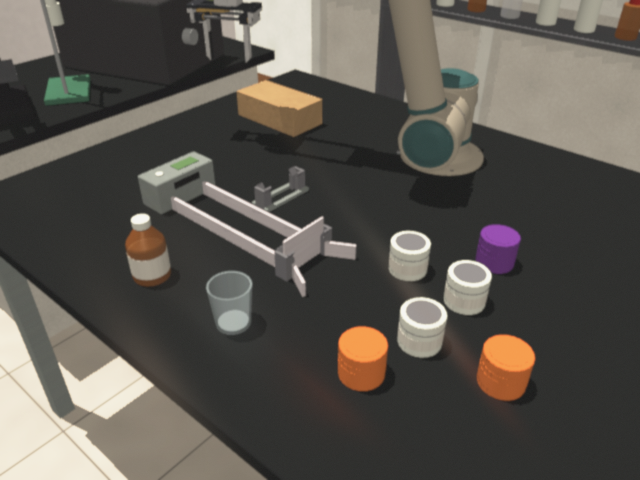

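Top view: gate at (325,243), lane running right to the reader (497,240), stand at (428,316). Three white jars are at (181,230), (178,299) and (242,303), with oranges at (197,172) and (111,236) and purple at (184,371).

```bash
cat > meas.py <<'E'
from h import *
def blobs(c):
    h=cv2.cvtColor(c["pixels"],cv2.COLOR_BGR2HSV); out=[]
    P=cloud(c)
    z=P[...,2]
    m=((z>57)&(z<76)).astype(np.uint8)
    m=cv2.morphologyEx(m,cv2.MORPH_OPEN,np.ones((5,5)))
    for k in cv2.findContours(m,cv2.RETR_EXTERNAL,cv2.CHAIN_APPROX_NONE)[0]:
        if cv2.contourArea(k)<500: continue
        (u,v),r=cv2.minEnclosingCircle(k)
        mm=np.zeros(m.shape,np.uint8); cv2.drawContours(mm,[k],-1,1,-1)
        M=cv2.moments(k); u0,v0=M["m10"]/M["m00"],M["m01"]/M["m00"]
        zz=np.nanmedian(z[mm>0]); p=ray(c,u0,v0,66)
        hs=np.median(h[mm>0],0); hs2=np.array(h[mm>0])[:,1].mean()
        out.append((p.round(1)[:2],round(zz,1),round(r*c["depth"][mm>0].mean()/c["f"],1),hs.round(),round(u0),round(v0)))
    return out
E
python3 - <<'E'
from meas import *
c=dict(np.load("top0.npz"))
c["f"]=float(c["f"])
for b in blobs(c): print(*b)
P=cloud(c);z=P[...,2]
def seg(name,box,lo,hi):
    u0,v0,u1,v1=box; Q=P[v0:v1,u0:u1].reshape(-1,3); Q=Q[(Q[:,2]>lo)&(Q[:,2]<hi)]
    (cx,cy),wh,a=cv2.minAreaRect(Q[:,:2].astype(np.float32)); print(name,len(Q),np.round([cx,cy,*wh,a],2),"med",np.median(Q,0).round(1),Q[:,:2].min(0).round(1),Q[:,:2].max(0).round(1))
seg("gate",(300,200,350,290),66,90)
seg("lanepost1",(310,200,340,228),50,64)
seg("lanepost2",(310,258,340,290),50,64)
seg("stand",(405,270,450,360),40,60)
seg("standbars",(405,270,450,360),4,14)
seg("reader",(485,190,555,290),68,82)
seg("rails",(345,205,490,280),22,40)
seg("beaker",(285,110,340,175),60,100)
for n,v0,v1 in (("railA",205,240),("railB",250,280)):
    Q=P[v0:v1,350:485].reshape(-1,3);Q=Q[(Q[:,2]>24)&(Q[:,2]<40)]
    print(n,np.polyfit(Q[:,1],Q[:,0],1).round(4),np.median(Q,0).round(1))
E
python3 -c "
import cv2;i=cv2.imread('pics/top0.png')[190:370,280:460];cv2.imwrite('pics/crop.png',cv2.resize(i,(600,600),interpolation=2))"
```

```text
[330.7 318. ] 67.2 38.2 [141. 166. 196.] 181 371
[461.9 200.5] 67.2 37.5 [150.   6. 164.] 241 302
[473.8 330. ] 67.0 37.9 [150.   5. 158.] 176 298
[604.2 467.4] 66.7 38.3 [ 16. 213. 253.] 107 234
[612.9 325. ] 66.8 37.7 [150.   5. 157.] 178 228
[730.9 293. ] 66.8 37.6 [ 16. 211. 254.] 194 170
gate 144 [576.8   33.61   5.   111.74  89.85] med [582.4  33.5  81. ] [520.9  31. ] [632.7  36.1]
lanepost1 117 [631.69  33.88  23.22  31.09   1.72] med [634.   34.5  56.5] [619.7  18.4] [643.3  49.1]
lanepost2 134 [521.98  33.29  32.02  22.61  89.01] med [519.2  33.4  56.8] [510.7  17.3] [533.5  49.4]
stand 302 [ 427.09 -173.04   31.07  131.5    88.53] med [ 383.3 -176.8   50.6] [ 361.7 -190. ] [ 493.2 -156.1]
standbars 1109 [ 430.34 -175.8    91.79  183.18   87.8 ] med [ 422.4 -165.1    7. ] [ 339.  -225.1] [ 522.7 -126.8]
reader 2835 [ 5.7593e+02 -3.5480e+02  1.6032e+02  7.4280e+01  1.3000e-01] med [ 574.9 -354.2   76.5] [ 495.7 -392. ] [ 656.  -317.7]
rails 1280 [ 576.46 -157.13  298.23   99.49   89.69] med [ 616.7 -156.8   32.7] [ 526.4 -306.5] [626.7  -7.8]
beaker 446 [784.96  55.76  74.29  74.29  77.4 ] med [798.7  55.9  81.8] [747.9  18.9] [823.1  93.5]
railA [2.600000e-03 6.211856e+02] [ 620.7 -161.7   32.7]
railB [4.000000e-03 5.316647e+02] [ 531.1 -152.3   33. ]
```

View pics/crop.png

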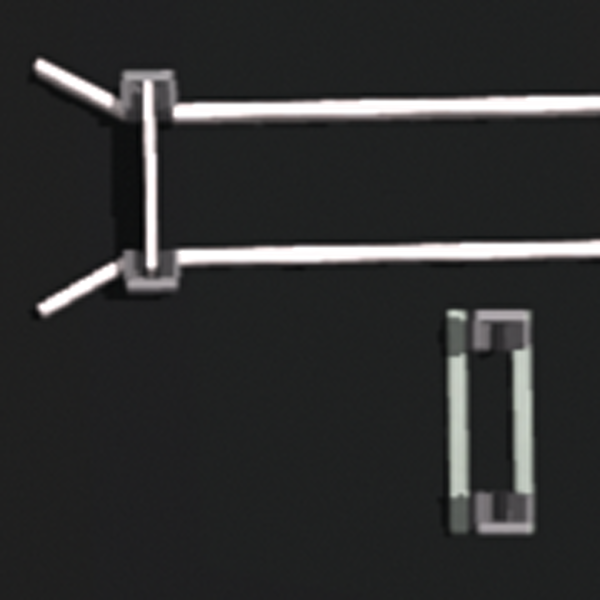

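Emit:
send_rows:
  series:
    - {"tx": 3.3,"ty": -2.17,"tz": 0,"roll": 0.0915,"jaw": 1}
    - {"tx": 6.6,"ty": -4.34,"tz": 0,"roll": 0.183,"jaw": 1}
    - {"tx": 9.9,"ty": -6.51,"tz": 0,"roll": 0.2745,"jaw": 1}
    - {"tx": 13.2,"ty": -8.68,"tz": 0,"roll": 0.366,"jaw": 1}
    - {"tx": 16.5,"ty": -10.85,"tz": 0,"roll": 0.457,"jaw": 1}

```text
time: 0.52
tool_pos: [354.2, -344.1, 227.1]
tool_rot: [1.0, -0.003, -0.0, -0.0]
ft_force: [1.1, 0.8, 0.0]
gripper_width: 93.5
finger_force: 0.0
```

```bash
cat > go.py <<'E'
from h import *
def go(x=None,y=None,z=None,phi=None):
    s=status.get_obs(); p=s["tool_pos"]; Rm=R.from_quat(s["tool_rot"]).as_matrix()
    ph=np.arctan2(Rm[1,0],Rm[0,0]); t=np.array([a if a is not None else b for a,b in zip((x,y,z),p)])
    d=Rm.T@(t-p)/10
    print("t",round(s["time"],2),"pos",p.round(1),"phi",np.degrees(ph).round(2),"tiltz",Rm[:,2].round(4),"F",s["ft_force"].round(1),"w",round(s["gripper_width"],1),"ff",round(s["finger_force"],1),"q6",s["qpos"][5].round(2))
    print("move cm",d.round(2),"roll",None if phi is None else round(ph-np.radians(phi),4))
E
python3 - <<'E'
from go import *
go(576.8,33.6,120,0)
c=dict(np.load("top0.npz"));c["f"]=float(c["f"]);P=cloud(c)
for n,b,lo,hi in (("S far",(405,270,450,305),42,60),("S near",(405,335,450,360),42,60),("bars L",(410,296,421,338),4,12),("bars R",(430,296,445,338),4,12)):
    u0,v0,u1,v1=b;Q=P[v0:v1,u0:u1].reshape(-1,3);Q=Q[(Q[:,2]>lo)&(Q[:,2]<hi)]
    r=cv2.minAreaRect(Q[:,:2].astype(np.float32)); print(n,len(Q),np.round([*r[0],*r[1],r[2]],1),Q.min(0).round(1),Q.max(0).round(1),Q.mean(0).round(1), np.polyfit(Q[:,0],Q[:,1],1)[0].round(4))
E
```

```text
t 0.52 pos [ 354.2 -344.1  227.1] phi -0.32 tiltz [-3.e-04  7.e-04 -1.e+00] F [1.1 0.8 0. ] w 93.5 ff 0.0 q6 0.66
move cm [ 22.05 -37.89  10.73] roll -0.0056
S far 133 [ 481.5 -174.4   31.    22.5   88.3] [ 470.  -190.    42.9] [ 493.2 -158.7   59.7] [ 482.5 -175.5   50.7] 0.131
S near 141 [ 372.7 -171.7   30.8   22.    88.2] [ 361.7 -187.5   42.3] [ 384.1 -156.1   59.5] [ 371.3 -172.4   50.8] -0.1637
bars L 228 [ 426.3 -150.4   21.1   84.2   87.5] [ 384.3 -162.5    4.1] [ 468.3 -139.    11.9] [ 426.  -152.1    8. ] -0.0372
bars R 245 [ 425.3 -195.6   29.2   83.8   87.8] [ 383.1 -211.6    4. ] [ 467.4 -180.6   12. ] [ 425.6 -194.5    8.1] -0.0276
```

Emit:
send_rows:
  series:
    - {"tx": 2,"ty": -3.5,"tz": 0.2,"roll": 0,"jaw": 1}
    - {"tx": 4,"ty": -7,"tz": 0.5,"roll": 0,"jaw": 1}
    - {"tx": 6,"ty": -10.5,"tz": 1,"roll": 0,"jaw": 1}
    - {"tx": 8,"ty": -14,"tz": 1.5,"roll": 0,"jaw": 1}
    - {"tx": 10,"ty": -17.5,"tz": 2,"roll": 0,"jaw": 1}

```text
time: 0.93
tool_pos: [454.2, -169.0, 207.1]
tool_rot: [1.0, -0.0, -0.0, 0.0]
ft_force: [1.1, -0.5, 0.4]
gripper_width: 94.0
finger_force: 0.0
```

Emit:
send_rows:
  series:
    - {"tx": 2.5,"ty": -3.2,"tz": 1,"roll": 0,"jaw": 1}
    - {"tx": 5.5,"ty": -7.5,"tz": 3,"roll": 0,"jaw": 1}
    - {"tx": 8,"ty": -12,"tz": 5,"roll": 0,"jaw": 1}
    - {"tx": 10.5,"ty": -16,"tz": 7,"roll": 0,"jaw": 1}
    - {"tx": 12,"ty": -20,"tz": 8.7,"roll": 0,"jaw": 1}

```text
time: 1.35
tool_pos: [558.4, -4.1, 135.1]
tool_rot: [1.0, -0.0, 0.0, 0.0]
ft_force: [-0.0, -1.1, 0.8]
gripper_width: 93.7
finger_force: 0.0
```

```bash
python3 -c "
from go import *
go(576.8,33.6,68,0)
c=cap('wrist');cv2.imwrite('pics/w1.png',c['pixels']);P=cloud(c)
go(576.8,33.6,68,0)
Q=P.reshape(-1,3);Q=Q[(Q[:,2]>74)&(Q[:,2]<90)&(abs(Q[:,0]-577)<60)&(abs(Q[:,1]-34)<30)]
print(len(Q)); 
if len(Q)>10: print(cv2.minAreaRect(Q[:,:2].astype(np.float32)),Q.mean(0))
"
```

```text
t 1.35 pos [558.4  -4.1 135.1] phi -0.0 tiltz [ 4.e-04 -4.e-04 -1.e+00] F [-0.  -1.1  0.8] w 93.7 ff 0.0 q6 1.44
move cm [ 1.84 -3.78  6.71] roll -0.0001
t 1.4 pos [559.1   2.5 132. ] phi 0.15 tiltz [-0.002   0.0065 -1.    ] F [ 2.5  4.5 -1. ] w 94.0 ff 0.0 q6 1.44
move cm [ 1.79 -3.06  6.42] roll 0.0025
1754
((578.0255126953125, 35.74392318725586), (5.372776031494141, 111.95619201660156), 89.79696655273438) [581.97654593  35.29575567  79.65149515]
```

Emit:
send_rows:
  series:
    - {"tx": 0,"ty": 0,"tz": 0,"roll": 0,"jaw": 1}
    - {"tx": 0,"ty": 0,"tz": 0,"roll": 0,"jaw": 1}

```text
time: 1.57
tool_pos: [556.9, -5.5, 135.4]
tool_rot: [1.0, 0.001, -0.001, 0.0]
ft_force: [-0.6, -0.6, -0.8]
gripper_width: 93.9
finger_force: 0.0
```

```bash
cat > gm.py <<'E'
from go import *
def gate(x,y,zlo=74,zhi=90):
    c=cap('wrist');P=cloud(c)
    Q=P.reshape(-1,3);Q=Q[(Q[:,2]>zlo)&(Q[:,2]<zhi)&(abs(Q[:,0]-x)<65)&(abs(Q[:,1]-y)<30)]
    print("gate n",len(Q))
    if len(Q)>10: print(np.round(sum([list(a) if hasattr(a,'__len__') else [a] for a in cv2.minAreaRect(Q[:,:2].astype(np.float32))],[]),1),"z",Q[:,2].mean().round(1))
    return c
E
python3 -c "
from gm import *
gate(577,34)
go(576.8,34.2,68,0)
"
```

```text
gate n 1766
[578.6  35.8   5.5 111.6  89.6] z 79.7
t 1.62 pos [557.   -6.3 136. ] phi 0.01 tiltz [-8.e-04 -8.e-04 -1.e+00] F [-0.4  0.  -1. ] w 94.2 ff 0.0 q6 1.44
move cm [ 1.99 -4.06  6.8 ] roll 0.0002
```

Emit:
send_rows:
  series:
    - {"tx": 1,"ty": -2,"tz": 0,"roll": 0,"jaw": 1}
    - {"tx": 2.05,"ty": -4.1,"tz": 0.5,"roll": 0,"jaw": 1}
    - {"tx": 2.05,"ty": -4.1,"tz": 2.5,"roll": 0,"jaw": 1}
    - {"tx": 2.05,"ty": -4.1,"tz": 5,"roll": 0,"jaw": 1}
    - {"tx": 2.05,"ty": -4.1,"tz": 6.8,"roll": 0,"jaw": 1}

```text
time: 2.03
tool_pos: [577.6, 33.5, 67.9]
tool_rot: [1.0, -0.001, 0.0, 0.0]
ft_force: [-1.0, 0.1, -0.0]
gripper_width: 93.9
finger_force: 0.0
```

Emit:
send_rows:
  series:
    - {"tx": 0,"ty": 0,"tz": 0,"roll": 0,"jaw": -0.2}
    - {"tx": 0,"ty": 0,"tz": 0,"roll": 0,"jaw": -0.7}
    - {"tx": 0,"ty": 0,"tz": 0,"roll": 0,"jaw": -1}
    - {"tx": 0,"ty": 0,"tz": 0,"roll": 0,"jaw": -1}
    - {"tx": 0,"ty": 0,"tz": 0,"roll": 0,"jaw": -1}

```text
time: 2.45
tool_pos: [578.9, 34.6, 69.7]
tool_rot: [1.0, -0.0, 0.002, 0.0]
ft_force: [0.7, 1.1, -0.3]
gripper_width: 64.6
finger_force: 0.0
```

Emit:
send_rows:
  series:
    - {"tx": 0,"ty": 0,"tz": 0,"roll": 0,"jaw": -1}
    - {"tx": 0,"ty": 0,"tz": 0,"roll": 0,"jaw": -1}
    - {"tx": 0,"ty": 0,"tz": 0,"roll": 0,"jaw": -1}
    - {"tx": 0,"ty": 0,"tz": 0,"roll": 0,"jaw": -1}

```text
time: 2.78
tool_pos: [577.9, 35.2, 68.3]
tool_rot: [1.0, 0.0, 0.0, 0.0]
ft_force: [-0.2, -0.5, -0.3]
gripper_width: 37.4
finger_force: 0.0
```

Emit:
send_rows:
  series:
    - {"tx": 0,"ty": 0,"tz": 0,"roll": 0,"jaw": -1}
    - {"tx": 0,"ty": 0,"tz": 0,"roll": 0,"jaw": -1}
    - {"tx": 0,"ty": 0,"tz": 0,"roll": 0,"jaw": -1}
    - {"tx": 0,"ty": 0,"tz": 0,"roll": 0,"jaw": -1}
    - {"tx": 0,"ty": 0,"tz": 0,"roll": 0,"jaw": -1}

```text
time: 3.2
tool_pos: [577.8, 35.2, 68.0]
tool_rot: [1.0, -0.0, -0.0, 0.0]
ft_force: [0.7, 0.4, -0.0]
gripper_width: 4.8
finger_force: 30.0
```

Emit:
send_rows:
  series:
    - {"tx": 0,"ty": 0,"tz": 0,"roll": 0,"jaw": -1}
    - {"tx": 0,"ty": 0,"tz": 0,"roll": 0,"jaw": -1}
    - {"tx": 0,"ty": 0,"tz": -0.5,"roll": 0,"jaw": -1}
    - {"tx": 0,"ty": 0,"tz": -1.5,"roll": 0,"jaw": -1}

```text
time: 3.53
tool_pos: [576.6, 35.2, 82.3]
tool_rot: [1.0, -0.0, -0.002, -0.0]
ft_force: [0.0, 0.4, -1.9]
gripper_width: 4.7
finger_force: 30.0
```

Emit:
send_rows:
  series:
    - {"tx": 0,"ty": 0,"tz": -1.5,"roll": 0,"jaw": -1}
    - {"tx": 0,"ty": 0,"tz": -3,"roll": 0,"jaw": -1}
    - {"tx": 0,"ty": 0,"tz": -4.5,"roll": 0,"jaw": -1}
    - {"tx": 0,"ty": 0,"tz": -6,"roll": 0,"jaw": -1}
    - {"tx": 0,"ty": 0,"tz": -7,"roll": 0,"jaw": -1}

```text
time: 3.95
tool_pos: [578.6, 35.1, 155.5]
tool_rot: [1.0, -0.0, 0.001, 0.0]
ft_force: [0.9, 0.1, -0.6]
gripper_width: 4.8
finger_force: 30.0
```

Emit:
send_rows:
  series:
    - {"tx": -1.5,"ty": 2,"tz": 0,"roll": 0,"jaw": -1}
    - {"tx": -3.5,"ty": 4.5,"tz": 0,"roll": 0,"jaw": -1}
    - {"tx": -5.5,"ty": 7.5,"tz": 0,"roll": 0,"jaw": -1}
    - {"tx": -7.5,"ty": 10,"tz": 0,"roll": 0,"jaw": -1}
    - {"tx": -9.5,"ty": 13,"tz": 0,"roll": 0,"jaw": -1}

```text
time: 4.37
tool_pos: [481.7, -95.2, 153.6]
tool_rot: [1.0, 0.0, 0.0, -0.0]
ft_force: [1.0, -0.3, -1.1]
gripper_width: 5.0
finger_force: 30.0
```

Emit:
send_rows:
  series:
    - {"tx": -2,"ty": 3,"tz": 0,"roll": 0.013,"jaw": -1}
    - {"tx": -4,"ty": 5.5,"tz": 0,"roll": 0.026,"jaw": -1}
    - {"tx": -5.5,"ty": 7.6,"tz": 0,"roll": 0.026,"jaw": -1}
    - {"tx": -5.5,"ty": 7.6,"tz": 0,"roll": 0.026,"jaw": -1}
    - {"tx": -5.5,"ty": 7.6,"tz": 0,"roll": 0.026,"jaw": -1}

```text
time: 4.78
tool_pos: [427.4, -171.7, 153.7]
tool_rot: [1.0, -0.015, 0.0, 0.0]
ft_force: [0.1, 1.3, -1.7]
gripper_width: 4.9
finger_force: 30.0
```

```bash
python3 -c "
from gm import *
c=cap('wrist');cv2.imwrite('pics/w2.png',c['pixels'])
go(427.1,-173.0,69,-1.5)
P=cloud(c);Q=P.reshape(-1,3)
for n,x in (('near',372.7),('far',481.5)):
    q=Q[(Q[:,2]>48)&(Q[:,2]<60)&(abs(Q[:,0]-x)<25)&(abs(Q[:,1]+173)<35)]
    if len(q)>9: print(n,len(q),cv2.minAreaRect(q[:,:2].astype(np.float32)))
q=Q[(Q[:,2]>60)&(abs(Q[:,0]-427)<80)&(abs(Q[:,1]+173)<60)]
print(len(q),q.min(0),q.max(0))
t=cap('top');P=cloud(t)[270:380,380:480].reshape(-1,3)
cv2.imwrite('pics/t2.png',t['pixels'])
"
```

```text
t 4.83 pos [ 428.  -171.   153.6] phi -1.59 tiltz [ 1.1e-03  1.0e-04 -1.0e+00] F [-0.6 -0.1 -1.4] w 4.6 ff 30.0 q6 1.07
move cm [-0.09  0.21  8.46] roll -0.0016
far 842 ((483.05767822265625, -172.66455078125), (32.59553146362305, 22.927892684936523), 88.4864501953125)
68227 [ 372.05743065 -232.99922895   89.5482521 ] [ 484.13266192 -113.00029777  267.65926397]
```

View pics/w2.png

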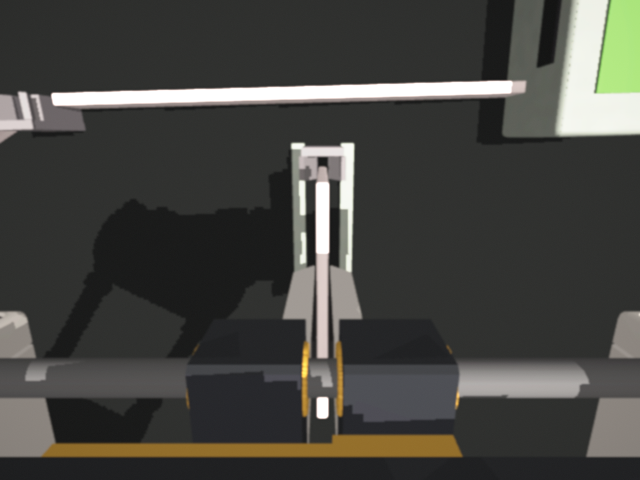

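Wrist view: the panel hangs at u≈322, centred between the stand posts (293–353) and in line with the slot. I'm lowering it.

Emit:
send_rows:
  series:
    - {"tx": 0,"ty": 0,"tz": 1,"roll": 0,"jaw": -1}
    - {"tx": 0,"ty": 0,"tz": 2,"roll": 0,"jaw": -1}
    - {"tx": 0,"ty": 0,"tz": 3,"roll": 0,"jaw": -1}
    - {"tx": 0,"ty": 0,"tz": 4,"roll": 0,"jaw": -1}
    - {"tx": 0,"ty": 0,"tz": 4.8,"roll": 0,"jaw": -1}

```text
time: 5.3
tool_pos: [428.6, -169.8, 104.7]
tool_rot: [1.0, -0.012, 0.0, 0.0]
ft_force: [0.7, -2.7, 1.1]
gripper_width: 4.9
finger_force: 30.0
```

Emit:
send_rows:
  series:
    - {"tx": 0,"ty": 0,"tz": 0.8,"roll": 0,"jaw": -1}
    - {"tx": 0,"ty": 0,"tz": 1.6,"roll": 0,"jaw": -1}
    - {"tx": 0,"ty": 0,"tz": 2.4,"roll": 0,"jaw": -1}
    - {"tx": 0,"ty": 0,"tz": 3.0,"roll": 0,"jaw": -1}
    - {"tx": 0,"ty": 0,"tz": 3.4,"roll": 0,"jaw": -1}

```text
time: 5.72
tool_pos: [427.5, -170.5, 70.2]
tool_rot: [1.0, -0.013, -0.0, -0.0]
ft_force: [0.1, -0.2, -0.9]
gripper_width: 4.4
finger_force: 30.0
```

```bash
python3 -c "
from gm import *
go(427.5,-171.8,68,-1.5)"
```

```text
t 5.72 pos [ 427.5 -170.5   70.2] phi -1.5 tiltz [-1.e-03  6.e-04 -1.e+00] F [ 0.1 -0.2 -0.9] w 4.4 ff 30.0 q6 1.07
move cm [0.   0.13 0.22] roll 0.0
```

Emit:
send_rows:
  series:
    - {"tx": 0,"ty": 0,"tz": 0.15,"roll": 0,"jaw": -1}
    - {"tx": 0,"ty": 0,"tz": 0.25,"roll": 0,"jaw": -1}
    - {"tx": 0,"ty": 0,"tz": 0.25,"roll": 0,"jaw": -1}

```text
time: 5.97
tool_pos: [427.9, -170.9, 68.6]
tool_rot: [1.0, -0.013, 0.0, 0.0]
ft_force: [0.3, -0.3, -1.1]
gripper_width: 5.0
finger_force: 30.0
```

Emit:
send_rows:
  series:
    - {"tx": 0,"ty": 0,"tz": 0,"roll": 0,"jaw": 0}
    - {"tx": 0,"ty": 0,"tz": 0,"roll": 0,"jaw": 0}
    - {"tx": 0,"ty": 0,"tz": 0,"roll": 0,"jaw": 0}
    - {"tx": 0,"ty": 0,"tz": 0,"roll": 0,"jaw": 0}
    - {"tx": 0,"ty": 0,"tz": -0.5,"roll": 0,"jaw": 0}

```text
time: 6.38
tool_pos: [427.3, -170.5, 73.3]
tool_rot: [1.0, -0.013, -0.001, -0.0]
ft_force: [-0.4, 0.1, 0.1]
gripper_width: 34.8
finger_force: 0.0
```

Emit:
send_rows:
  series:
    - {"tx": 0,"ty": 0,"tz": -2.5,"roll": 0,"jaw": -0.1}
    - {"tx": 0,"ty": 0,"tz": -5,"roll": 0,"jaw": -0.1}
    - {"tx": 0,"ty": 0,"tz": -8,"roll": 0,"jaw": -0.1}
    - {"tx": 0,"ty": 0,"tz": -11,"roll": 0,"jaw": -0.1}
    - {"tx": 0,"ty": 0,"tz": -14,"roll": 0,"jaw": -0.1}

```text
time: 6.8
tool_pos: [427.5, -170.6, 215.5]
tool_rot: [1.0, -0.013, 0.0, 0.0]
ft_force: [0.5, -0.2, 0.3]
gripper_width: 42.2
finger_force: 0.0
```

```bash
python3 -c "
from meas import *; from gm import *
go()
c=gate(427.5,-172); cv2.imwrite('pics/w3.png',c['pixels'])
c=cap('top'); cv2.imwrite('pics/t3.png',c['pixels'])
for b in blobs(c): print(*b)
"
```

```text
t 6.8 pos [ 427.5 -170.6  215.5] phi -1.5 tiltz [ 4.e-04 -3.e-04 -1.e+00] F [ 0.5 -0.2  0.3] w 42.2 ff 0.0 q6 1.07
move cm [0. 0. 0.] roll None
gate n 825
[ 428.5 -170.     4.9  111.9   88.4] z 80.1
[330.5 317.8] 67.4 38.6 [141. 166. 196.] 181 372
[461.1 200.5] 67.5 37.5 [150.   6. 162.] 241 303
[473.6 330.5] 67.1 38.1 [150.   5. 159.] 175 298
[604.3 467.1] 66.6 38.3 [ 16. 213. 253.] 107 234
[613.2 323.8] 66.9 37.7 [150.   5. 157.] 179 228
[731.5 292.3] 66.9 37.6 [ 16. 211. 254.] 195 170
```

View pics/w3.png

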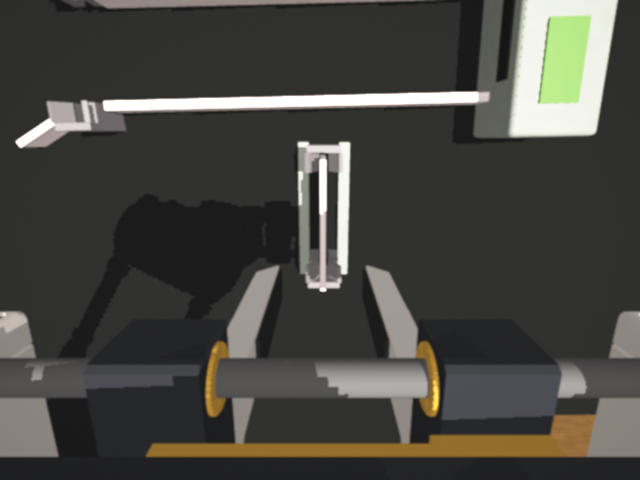

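Panel stands in the stand slot at (323,150–290), top at z=80. Next is jar C at (613,325), approached from behind it.

Emit:
send_rows:
  series:
    - {"tx": 1.14,"ty": -3.75,"tz": 0,"roll": -0.106,"jaw": -0.06}
    - {"tx": 2.28,"ty": -7.5,"tz": 0,"roll": -0.213,"jaw": -0.06}
    - {"tx": 3.43,"ty": -11.25,"tz": 0,"roll": -0.319,"jaw": -0.06}
    - {"tx": 4.57,"ty": -15,"tz": 0,"roll": -0.426,"jaw": -0.06}
    - {"tx": 5.71,"ty": -18.76,"tz": 0,"roll": -0.532,"jaw": -0.06}

```text
time: 7.32
tool_pos: [489.6, 16.9, 213.2]
tool_rot: [0.968, 0.252, -0.0, -0.0]
ft_force: [1.0, -0.2, -0.5]
gripper_width: 44.5
finger_force: 0.0
```

Emit:
send_rows:
  series:
    - {"tx": 2.89,"ty": -2.65,"tz": 0,"roll": -0.106,"jaw": -0.06}
    - {"tx": 5.78,"ty": -5.3,"tz": 0,"roll": -0.213,"jaw": -0.06}
    - {"tx": 8.66,"ty": -7.96,"tz": 0,"roll": -0.319,"jaw": -0.06}
    - {"tx": 11.55,"ty": -10.6,"tz": 0,"roll": -0.426,"jaw": -0.06}
    - {"tx": 14.44,"ty": -13.26,"tz": 0,"roll": -0.532,"jaw": -0.06}

```text
time: 7.73
tool_pos: [551.6, 203.1, 212.9]
tool_rot: [0.867, 0.498, -0.001, -0.0]
ft_force: [0.6, -0.2, -0.4]
gripper_width: 44.3
finger_force: 0.0
```

Emit:
send_rows:
  series:
    - {"tx": 3.83,"ty": -0.82,"tz": 0,"roll": -0.106,"jaw": -0.06}
    - {"tx": 7.67,"ty": -1.64,"tz": 0,"roll": -0.213,"jaw": -0.06}
    - {"tx": 11.5,"ty": -2.46,"tz": 0,"roll": -0.319,"jaw": -0.06}
    - {"tx": 15.34,"ty": -3.28,"tz": 0,"roll": -0.426,"jaw": -0.06}
    - {"tx": 19.17,"ty": -4.1,"tz": 0,"roll": -0.532,"jaw": -0.06}

```text
time: 8.15
tool_pos: [613.8, 388.9, 212.6]
tool_rot: [0.705, 0.709, -0.001, -0.0]
ft_force: [0.0, -0.3, 0.7]
gripper_width: 44.1
finger_force: 0.0
```

```bash
python3 -c "
from meas import *; from go import *
go(614,387,34,90)
for b in blobs(cap('top')): print(*b)
"
```

```text
t 8.15 pos [613.8 388.9 212.6] phi 90.26 tiltz [-1.3e-03 -9.0e-04 -1.0e+00] F [ 0.  -0.3  0.7] w 44.1 ff 0.0 q6 0.46
move cm [-0.18  0.04 17.86] roll 0.0046
[330.7 317.8] 67.6 38.6 [141. 166. 196.] 181 371
[462.9 200.3] 67.2 37.5 [150.   6. 162.] 241 302
[473.  330.3] 67.2 37.9 [150.   5. 159.] 175 298
[612.2 324.8] 66.9 37.7 [150.   5. 158.] 178 229
[731.3 292.5] 66.8 37.6 [ 16. 211. 254.] 195 170
```

Emit:
send_rows:
  series:
    - {"tx": 0,"ty": 0,"tz": 4,"roll": 0.005,"jaw": -0.06}
    - {"tx": 0,"ty": 0,"tz": 8,"roll": 0.005,"jaw": -0.06}
    - {"tx": 0,"ty": 0,"tz": 12,"roll": 0.005,"jaw": -0.06}
    - {"tx": 0,"ty": 0,"tz": 15.5,"roll": 0.005,"jaw": -0.06}
    - {"tx": 0,"ty": 0,"tz": 17.9,"roll": 0.005,"jaw": -0.06}

```text
time: 8.62
tool_pos: [611.2, 385.6, 29.6]
tool_rot: [0.709, 0.705, -0.003, -0.001]
ft_force: [-0.4, 1.9, -0.4]
gripper_width: 44.1
finger_force: 0.0
```

Emit:
send_rows:
  series:
    - {"tx": -1,"ty": -0.1,"tz": 0,"roll": 0,"jaw": -0.06}
    - {"tx": -2,"ty": -0.3,"tz": 0,"roll": 0,"jaw": -0.06}
    - {"tx": -2.8,"ty": -0.4,"tz": 0,"roll": 0,"jaw": -0.06}
    - {"tx": -3.6,"ty": -0.6,"tz": 0,"roll": 0,"jaw": -0.06}
    - {"tx": -4.6,"ty": -0.8,"tz": 0,"roll": 0,"jaw": -0.06}

```text
time: 9.03
tool_pos: [607.2, 340.9, 37.2]
tool_rot: [0.709, 0.705, 0.002, 0.001]
ft_force: [0.8, 0.6, -1.0]
gripper_width: 44.3
finger_force: 0.6
```

Emit:
send_rows:
  series:
    - {"tx": -1.5,"ty": -0.25,"tz": 0,"roll": 0,"jaw": -0.06}
    - {"tx": -3,"ty": -0.5,"tz": 0,"roll": 0,"jaw": -0.06}
    - {"tx": -4.5,"ty": -0.75,"tz": 0,"roll": 0,"jaw": -0.06}
    - {"tx": -6,"ty": -1,"tz": 0,"roll": 0,"jaw": -0.06}
    - {"tx": -7.5,"ty": -1.25,"tz": 0,"roll": 0,"jaw": -0.06}

```text
time: 9.45
tool_pos: [592.8, 264.8, 35.3]
tool_rot: [0.709, 0.705, 0.001, 0.0]
ft_force: [0.6, 3.2, 2.3]
gripper_width: 44.1
finger_force: 1.8
```

```bash
python3 -c "
from meas import *; from go import *
go(578,170,34,90)
for b in blobs(cap('top')): print(*b)
"
```

```text
t 9.45 pos [592.8 264.8  35.3] phi 89.64 tiltz [ 1.2e-03  5.0e-04 -1.0e+00] F [0.6 3.2 2.3] w 44.1 ff 1.8 q6 0.32
move cm [-9.49 -1.42  0.12] roll -0.0063
[463.6 192.9] 67.4 37.1 [150.   6. 162.] 245 302
[590.9 218.2] 67.1 37.0 [150.   6. 160.] 232 238
[603.9 468.1] 66.9 37.6 [ 16. 213. 253.] 107 234
[740.1 290. ] 66.9 37.4 [ 16. 212. 254.] 196 166
```

Emit:
send_rows:
  series:
    - {"tx": -1.7,"ty": -0.3,"tz": 0,"roll": -0.006,"jaw": -0.06}
    - {"tx": -3.5,"ty": -0.6,"tz": 0,"roll": -0.006,"jaw": -0.06}
    - {"tx": -5.5,"ty": -0.9,"tz": 0,"roll": -0.006,"jaw": -0.06}
    - {"tx": -7.5,"ty": -1.2,"tz": 0,"roll": -0.006,"jaw": -0.06}
    - {"tx": -9.5,"ty": -1.45,"tz": 0,"roll": -0.006,"jaw": -0.06}

```text
time: 9.92
tool_pos: [577.0, 170.3, 34.4]
tool_rot: [0.707, 0.707, -0.0, -0.0]
ft_force: [0.6, 1.5, 2.3]
gripper_width: 44.1
finger_force: 1.5
```

Emit:
send_rows:
  series:
    - {"tx": -1.7,"ty": 0,"tz": 0,"roll": 0,"jaw": -0.06}
    - {"tx": -3.4,"ty": 0,"tz": 0,"roll": 0,"jaw": -0.06}
    - {"tx": -5.1,"ty": 0,"tz": 0,"roll": 0,"jaw": -0.06}
    - {"tx": -6.8,"ty": 0,"tz": 0,"roll": 0,"jaw": -0.06}
    - {"tx": -8,"ty": 0,"tz": 0,"roll": 0,"jaw": -0.06}

```text
time: 10.33
tool_pos: [576.6, 89.7, 34.3]
tool_rot: [0.707, 0.707, -0.001, -0.001]
ft_force: [-0.6, 2.4, 2.6]
gripper_width: 43.9
finger_force: 1.4
```

```bash
python3 -c "
from meas import *; from go import *
go(578,-245,34,90)
c=cap('top');cv2.imwrite('pics/t4.png',c['pixels'][100:400])
for b in blobs(c): print(*b)
"
```

```text
t 10.33 pos [576.6  89.7  34.3] phi 89.94 tiltz [-2.e-03 -3.e-04 -1.e+00] F [-0.6  2.4  2.6] w 43.9 ff 1.4 q6 0.04
move cm [-33.47   0.17   0.04] roll -0.001
[330.5 317.9] 67.3 38.4 [141. 166. 196.] 181 372
[464.7 215.3] 67.6 36.5 [143.   6. 162.] 234 301
[473.4 330.6] 67.2 37.7 [150.   5. 159.] 175 298
[604.4 467.2] 66.6 38.4 [ 16. 213. 253.] 107 234
[730.8 292.6] 66.6 37.4 [ 16. 211. 254.] 194 170
```

View pics/t4.png

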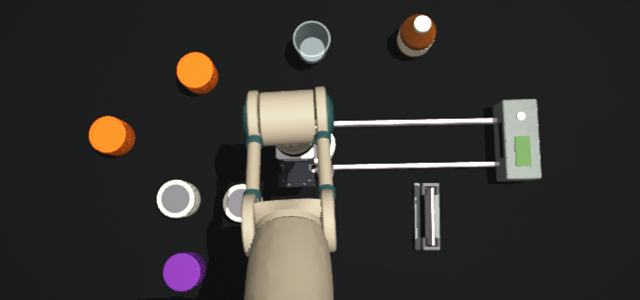

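The jar is entering the mouth under the hand, near (318,145) in this crop; nothing else is disturbed.

Emit:
send_rows:
  series:
    - {"tx": -1.7,"ty": 0.05,"tz": 0,"roll": 0,"jaw": -0.06}
    - {"tx": -3.4,"ty": 0.1,"tz": 0,"roll": 0,"jaw": -0.06}
    - {"tx": -5.1,"ty": 0.1,"tz": 0,"roll": 0,"jaw": -0.06}
    - {"tx": -6.8,"ty": 0.1,"tz": 0,"roll": 0,"jaw": -0.06}
    - {"tx": -8.5,"ty": 0.1,"tz": 0,"roll": 0,"jaw": -0.06}

```text
time: 10.8
tool_pos: [577.7, 6.1, 34.1]
tool_rot: [0.707, 0.707, -0.001, -0.001]
ft_force: [-0.2, 2.0, 0.5]
gripper_width: 44.2
finger_force: 1.1
```

Emit:
send_rows:
  series:
    - {"tx": -1.7,"ty": 0,"tz": 0,"roll": 0,"jaw": -0.06}
    - {"tx": -3.4,"ty": 0,"tz": 0,"roll": 0,"jaw": -0.06}
    - {"tx": -5.1,"ty": 0,"tz": 0,"roll": 0,"jaw": -0.06}
    - {"tx": -6.8,"ty": 0,"tz": 0,"roll": 0,"jaw": -0.06}
    - {"tx": -8.5,"ty": 0,"tz": 0,"roll": 0,"jaw": -0.06}

```text
time: 11.22
tool_pos: [577.6, -78.8, 34.1]
tool_rot: [0.707, 0.707, -0.0, -0.001]
ft_force: [0.4, 2.6, 2.0]
gripper_width: 44.6
finger_force: 1.2
```

```bash
python3 -c "
from meas import *; from go import *
go(578,-245,34,90)
c=cap('wrist');cv2.imwrite('pics/w5.png',c['pixels'])
for b in blobs(cap('top')): print(*b)
"
```

```text
t 11.22 pos [577.6 -78.8  34.1] phi 90.0 tiltz [-2.3e-03  9.0e-04 -1.0e+00] F [0.4 2.6 2. ] w 44.6 ff 1.2 q6 -0.26
move cm [-1.662e+01  4.000e-02 -1.000e-02] roll -0.0
[330.8 317.9] 67.4 38.7 [141. 165. 194.] 181 371
[462. 201.] 67.3 37.4 [150.   6. 163.] 241 302
[473.7 330.1] 67.2 37.9 [150.   5. 159.] 175 298
[604.2 467.2] 66.7 38.3 [ 16. 213. 253.] 107 234
[731.2 292.9] 66.6 37.3 [ 16. 211. 254.] 194 170
```

View pics/w5.png

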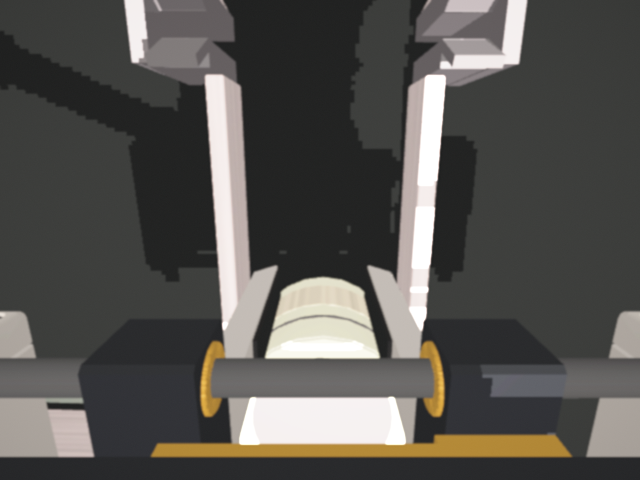

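Wrist view: the jar is cradled centrally between the fingers, and the rails are clear on both sides.

Emit:
send_rows:
  series:
    - {"tx": -1.7,"ty": 0,"tz": 0,"roll": 0,"jaw": -0.06}
    - {"tx": -3.4,"ty": 0,"tz": 0,"roll": 0,"jaw": -0.06}
    - {"tx": -5.1,"ty": 0,"tz": 0,"roll": 0,"jaw": -0.06}
    - {"tx": -6.8,"ty": 0,"tz": 0,"roll": 0,"jaw": -0.06}
    - {"tx": -8.5,"ty": 0,"tz": 0,"roll": 0,"jaw": -0.06}

```text
time: 11.73
tool_pos: [577.8, -162.6, 34.0]
tool_rot: [0.707, 0.707, -0.0, -0.001]
ft_force: [0.4, 2.0, 0.1]
gripper_width: 44.4
finger_force: 1.0
```

Emit:
send_rows:
  series:
    - {"tx": -1.5,"ty": 0,"tz": 0,"roll": 0,"jaw": -0.06}
    - {"tx": -3,"ty": 0,"tz": 0,"roll": 0,"jaw": -0.06}
    - {"tx": -4.2,"ty": 0,"tz": 0,"roll": 0,"jaw": -0.06}
    - {"tx": -5.2,"ty": 0,"tz": 0,"roll": 0,"jaw": -0.06}
    - {"tx": -6,"ty": 0,"tz": 0,"roll": 0,"jaw": -0.06}

```text
time: 12.15
tool_pos: [578.5, -224.5, 34.4]
tool_rot: [0.707, 0.707, -0.0, -0.0]
ft_force: [0.0, 0.4, -0.9]
gripper_width: 44.1
finger_force: 0.6
```

Emit:
send_rows:
  series:
    - {"tx": -0.4,"ty": 0,"tz": 0,"roll": 0,"jaw": -0.06}
    - {"tx": -0.8,"ty": 0,"tz": 0,"roll": 0,"jaw": -0.06}
    - {"tx": -1.1,"ty": 0,"tz": 0,"roll": 0,"jaw": -0.06}
    - {"tx": -1.4,"ty": 0,"tz": 0,"roll": 0,"jaw": -0.06}
    - {"tx": -1.6,"ty": 0,"tz": 0,"roll": 0,"jaw": -0.06}

```text
time: 12.57
tool_pos: [578.7, -239.6, 34.6]
tool_rot: [0.707, 0.707, -0.0, -0.0]
ft_force: [0.1, 1.8, -0.8]
gripper_width: 44.2
finger_force: 0.6
```

```bash
python3 -c "
from meas import *; from go import *
go(578,-245,34,90)
for b in blobs(cap('top')): print(*b)
"
```

```text
t 12.57 pos [ 578.7 -239.6   34.6] phi 90.02 tiltz [-1.e-04  0.e+00 -1.e+00] F [ 0.1  1.8 -0.8] w 44.2 ff 0.6 q6 -0.5
move cm [-0.54 -0.07  0.06] roll 0.0003
[330.1 317. ] 67.5 38.5 [141. 166. 196.] 182 372
[462.2 200.8] 67.5 37.5 [150.   6. 163.] 241 302
[473.7 330.6] 67.0 37.8 [150.   5. 159.] 175 298
[604.2 467.2] 66.8 38.1 [ 16. 213. 253.] 107 234
[731.2 292.9] 66.8 37.7 [ 16. 211. 254.] 194 170
```

Slow until contact, with the force as the check.

Emit:
send_rows:
  series:
    - {"tx": -0.1,"ty": 0,"tz": 0,"roll": 0,"jaw": -0.06}
    - {"tx": -0.2,"ty": 0,"tz": 0,"roll": 0,"jaw": -0.06}
    - {"tx": -0.3,"ty": 0,"tz": 0,"roll": 0,"jaw": -0.06}
    - {"tx": -0.4,"ty": 0,"tz": 0,"roll": 0,"jaw": -0.06}

```text
time: 12.95
tool_pos: [578.7, -243.5, 34.7]
tool_rot: [0.707, 0.707, 0.0, 0.0]
ft_force: [-0.2, 1.7, -0.9]
gripper_width: 44.3
finger_force: 0.7
```

Emit:
send_rows:
  series:
    - {"tx": -0.1,"ty": 0,"tz": 0,"roll": 0,"jaw": -0.06}
    - {"tx": -0.2,"ty": 0,"tz": 0,"roll": 0,"jaw": -0.06}
    - {"tx": -0.2,"ty": 0,"tz": 0,"roll": 0,"jaw": -0.06}

```text
time: 13.2
tool_pos: [578.7, -245.3, 34.7]
tool_rot: [0.707, 0.707, 0.0, -0.0]
ft_force: [0.3, 2.5, 0.8]
gripper_width: 44.1
finger_force: 1.3
```

Emit:
send_rows:
  series:
    - {"tx": -0.1,"ty": 0,"tz": 0,"roll": 0,"jaw": -0.06}
    - {"tx": -0.2,"ty": 0,"tz": 0,"roll": 0,"jaw": -0.06}
    - {"tx": -0.2,"ty": 0,"tz": 0,"roll": 0,"jaw": -0.06}

```text
time: 13.45
tool_pos: [578.7, -245.4, 34.7]
tool_rot: [0.707, 0.707, 0.001, -0.001]
ft_force: [0.9, 7.5, 2.3]
gripper_width: 44.1
finger_force: 3.3
```

Emit:
send_rows:
  series:
    - {"tx": -0.1,"ty": 0,"tz": 0,"roll": 0,"jaw": -0.06}
    - {"tx": -0.2,"ty": 0,"tz": 0,"roll": 0,"jaw": -0.06}
    - {"tx": -0.2,"ty": 0,"tz": 0,"roll": 0,"jaw": -0.06}

```text
time: 13.7
tool_pos: [578.6, -245.6, 34.7]
tool_rot: [0.708, 0.707, 0.002, -0.003]
ft_force: [1.6, 12.9, 3.6]
gripper_width: 44.1
finger_force: 5.3
```

Contact with the stop: the force rises to 13 N at TCP y=-245.4. I'm backing off, lifting, and going round behind jar A at φ=135°.

Emit:
send_rows:
  series:
    - {"tx": 1.5,"ty": 0,"tz": 0,"roll": 0,"jaw": -0.06}
    - {"tx": 1.8,"ty": 0,"tz": -4.1,"roll": 0,"jaw": -0.06}
    - {"tx": 1.8,"ty": 0,"tz": -8.2,"roll": 0,"jaw": -0.06}
    - {"tx": 1.8,"ty": 0,"tz": -12.3,"roll": 0,"jaw": -0.06}
    - {"tx": 1.8,"ty": 0,"tz": -16.4,"roll": 0,"jaw": -0.06}

```text
time: 14.12
tool_pos: [578.4, -231.9, 200.6]
tool_rot: [0.707, 0.707, -0.001, 0.001]
ft_force: [0.7, -0.2, -1.1]
gripper_width: 44.3
finger_force: 0.0
```

Emit:
send_rows:
  series:
    - {"tx": 3.3,"ty": -1.06,"tz": 0,"roll": -0.1,"jaw": -0.06}
    - {"tx": 6.6,"ty": -2.12,"tz": 0,"roll": -0.2,"jaw": -0.06}
    - {"tx": 9.9,"ty": -3.18,"tz": 0,"roll": -0.3,"jaw": -0.06}
    - {"tx": 13.2,"ty": -4.24,"tz": 0,"roll": -0.4,"jaw": -0.06}
    - {"tx": 16.5,"ty": -5.3,"tz": 0,"roll": -0.5,"jaw": -0.06}

```text
time: 14.53
tool_pos: [525.1, -65.9, 199.0]
tool_rot: [0.508, 0.861, -0.001, 0.001]
ft_force: [0.1, 0.0, 0.6]
gripper_width: 44.2
finger_force: 0.0
```

Emit:
send_rows:
  series:
    - {"tx": 3.4,"ty": 0.65,"tz": 0,"roll": -0.057,"jaw": -0.06}
    - {"tx": 6.8,"ty": 1.3,"tz": 0,"roll": -0.114,"jaw": -0.06}
    - {"tx": 10.2,"ty": 1.95,"tz": 0,"roll": -0.171,"jaw": -0.06}
    - {"tx": 13.6,"ty": 2.6,"tz": 0,"roll": -0.228,"jaw": -0.06}
    - {"tx": 17,"ty": 3.25,"tz": 0,"roll": -0.285,"jaw": -0.06}

```text
time: 14.95
tool_pos: [472.3, 99.0, 199.0]
tool_rot: [0.382, 0.924, -0.0, 0.001]
ft_force: [-0.2, 0.4, 0.2]
gripper_width: 44.1
finger_force: 0.0
```

Emit:
send_rows:
  series:
    - {"tx": 3,"ty": 1.4,"tz": 0,"roll": 0,"jaw": -0.06}
    - {"tx": 6,"ty": 2.8,"tz": 0,"roll": 0,"jaw": -0.06}
    - {"tx": 9,"ty": 4.2,"tz": 0,"roll": 0,"jaw": -0.06}
    - {"tx": 12,"ty": 5.6,"tz": 0,"roll": 0,"jaw": -0.06}
    - {"tx": 14.1,"ty": 6.5,"tz": 0,"roll": 0,"jaw": -0.06}

```text
time: 15.37
tool_pos: [418.3, 245.8, 199.0]
tool_rot: [0.382, 0.924, 0.0, 0.001]
ft_force: [0.7, -0.6, -0.0]
gripper_width: 44.3
finger_force: 0.0
```

```bash
python3 -c "
from meas import *; from go import *
c=cap('top')
go(418.5,246,34,135)
for b in blobs(c): print(*b)
cv2.imwrite('pics/t6.png',c['pixels'])
"
```

```text
t 15.42 pos [417.  248.5 198.9] phi 135.14 tiltz [ 7.0e-04  3.2e-03 -1.0e+00] F [-0.4  2.3  0.4] w 44.4 ff 0.0 q6 -0.4
move cm [-0.31 -0.12 16.49] roll 0.0025
[324.1 321.5] 67.5 36.4 [140. 166. 193.] 180 375
[462.3 201. ] 67.2 37.4 [150.   6. 163.] 241 302
[ 577.1 -285.3] 67.5 44.5 [ 55.   6. 167.] 484 239
[604.2 467.2] 66.7 37.8 [ 16. 213. 253.] 107 234
[730.9 293.3] 66.7 37.5 [ 16. 211. 254.] 194 170
```

View pics/t6.png

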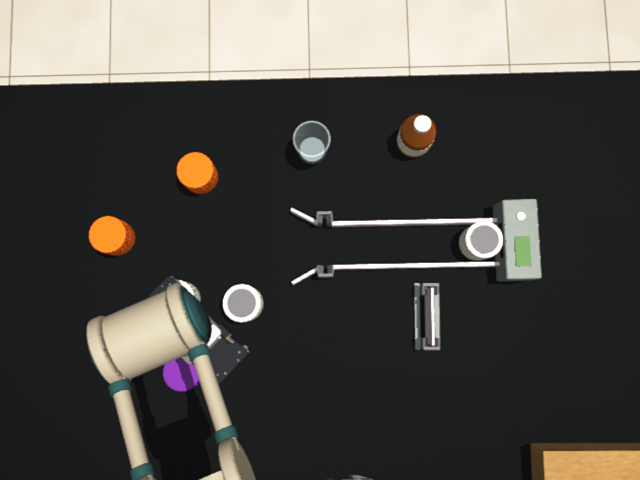

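Top view: jar C stands against the reader at (482,241), the panel is in the stand, and A is clear at (242,303). Next I descend and push A diagonally.

Emit:
send_rows:
  series:
    - {"tx": 0,"ty": 0,"tz": 4,"roll": 0,"jaw": -0.06}
    - {"tx": 0,"ty": 0,"tz": 8,"roll": 0,"jaw": -0.06}
    - {"tx": 0,"ty": 0,"tz": 12,"roll": 0,"jaw": -0.06}
    - {"tx": 0,"ty": 0,"tz": 15,"roll": 0,"jaw": -0.06}
    - {"tx": 0,"ty": 0,"tz": 16.5,"roll": 0,"jaw": -0.06}

```text
time: 15.83
tool_pos: [417.1, 242.3, 30.4]
tool_rot: [0.382, 0.924, -0.002, -0.001]
ft_force: [-0.2, -0.2, -0.1]
gripper_width: 44.2
finger_force: 0.0
```

Emit:
send_rows:
  series:
    - {"tx": -0.8,"ty": 0,"tz": 0,"roll": 0,"jaw": -0.06}
    - {"tx": -1.6,"ty": 0,"tz": 0,"roll": 0,"jaw": -0.06}
    - {"tx": -2.4,"ty": 0,"tz": 0,"roll": 0,"jaw": -0.06}
    - {"tx": -3.2,"ty": 0.2,"tz": 0,"roll": 0,"jaw": -0.06}
    - {"tx": -4.2,"ty": 0.5,"tz": 0,"roll": 0,"jaw": -0.06}

```text
time: 16.25
tool_pos: [453.2, 217.1, 34.9]
tool_rot: [0.383, 0.924, 0.001, 0.001]
ft_force: [-2.4, 1.5, 2.6]
gripper_width: 44.5
finger_force: 1.3
```

Emit:
send_rows:
  series:
    - {"tx": -1.2,"ty": 0.3,"tz": 0,"roll": 0,"jaw": -0.06}
    - {"tx": -2.5,"ty": 0.6,"tz": 0,"roll": 0,"jaw": -0.06}
    - {"tx": -3.8,"ty": 1,"tz": 0,"roll": 0,"jaw": -0.06}
    - {"tx": -5.1,"ty": 1.4,"tz": 0,"roll": 0,"jaw": -0.06}
    - {"tx": -6.4,"ty": 1.7,"tz": 0,"roll": 0,"jaw": -0.06}

```text
time: 16.67
tool_pos: [511.1, 183.7, 33.8]
tool_rot: [0.383, 0.924, 0.0, 0.0]
ft_force: [-1.6, 2.0, 3.3]
gripper_width: 44.6
finger_force: 2.1
```

Emit:
send_rows:
  series:
    - {"tx": -1.1,"ty": 0.3,"tz": 0,"roll": 0,"jaw": -0.06}
    - {"tx": -2.1,"ty": 0.55,"tz": 0,"roll": 0,"jaw": -0.06}
    - {"tx": -3.1,"ty": 0.8,"tz": 0,"roll": 0,"jaw": -0.06}
    - {"tx": -4,"ty": 1.05,"tz": 0,"roll": 0,"jaw": -0.06}
    - {"tx": -4.7,"ty": 1.25,"tz": 0,"roll": 0,"jaw": -0.06}

```text
time: 17.08
tool_pos: [552.5, 159.3, 33.5]
tool_rot: [0.383, 0.924, -0.0, 0.0]
ft_force: [-3.6, 1.7, 2.3]
gripper_width: 44.3
finger_force: 2.0
```

```bash
python3 -c "
from meas import *; from go import *
go(551.5,162,34,135)
for b in blobs(cap('top')): print(*b)
"
```

```text
t 17.08 pos [552.5 159.3  33.5] phi 134.97 tiltz [ 1.e-04 -3.e-04 -1.e+00] F [-3.6  1.7  2.3] w 44.3 ff 2.0 q6 -0.62
move cm [ 0.27  0.12 -0.05] roll -0.0005
[330.7 317.8] 67.6 38.5 [140. 165. 193.] 181 371
[473.4 330.2] 67.0 37.8 [150.   6. 157.] 175 298
[ 577.2 -285.3] 67.5 41.1 [ 38.   6. 167.] 484 239
[604.4 467.4] 66.8 38.4 [ 16. 213. 253.] 107 234
[731.  292.8] 66.6 37.4 [ 16. 211. 254.] 194 170
```

Emit:
send_rows:
  series:
    - {"tx": 1.6,"ty": 0,"tz": 0,"roll": 0,"jaw": -0.06}
    - {"tx": 3.4,"ty": 0,"tz": 0,"roll": 0,"jaw": -0.06}
    - {"tx": 5,"ty": 0,"tz": 0,"roll": 0,"jaw": -0.06}
    - {"tx": 5,"ty": 0,"tz": 0,"roll": 0.12,"jaw": -0.06}
    - {"tx": 5,"ty": 0,"tz": 0,"roll": 0.24,"jaw": -0.06}

```text
time: 17.55
tool_pos: [514.3, 196.8, 33.6]
tool_rot: [0.492, 0.871, -0.0, -0.0]
ft_force: [0.3, -1.2, 0.5]
gripper_width: 44.0
finger_force: 0.0
```

Emit:
send_rows:
  series:
    - {"tx": 0,"ty": 0.5,"tz": 0,"roll": 0.11,"jaw": -0.06}
    - {"tx": -0.5,"ty": 1.5,"tz": 0,"roll": 0.22,"jaw": -0.06}
    - {"tx": -1.3,"ty": 3,"tz": 0,"roll": 0.33,"jaw": -0.06}
    - {"tx": -2.1,"ty": 4.5,"tz": 0,"roll": 0.44,"jaw": -0.06}
    - {"tx": -2.8,"ty": 5.6,"tz": 0,"roll": 0.545,"jaw": -0.06}

```text
time: 17.97
tool_pos: [579.0, 201.9, 33.8]
tool_rot: [0.708, 0.706, 0.001, 0.001]
ft_force: [0.8, -0.1, -1.0]
gripper_width: 44.3
finger_force: 0.0
```

```bash
python3 -c "
from meas import *; from go import *
go(578,170,34,90)
c=cap('top')
for b in blobs(c): print(*b)
c=cap('scene');cv2.imwrite('pics/s7.png',c['pixels'])
"
```

```text
t 17.97 pos [579.  201.9  33.8] phi 89.79 tiltz [ 1.6e-03  1.0e-04 -1.0e+00] F [ 0.8 -0.1 -1. ] w 44.3 ff 0.0 q6 0.23
move cm [-3.19 -0.09 -0.02] roll -0.0037
[329.9 332.6] 67.6 35.7 [140. 165.  97.] 174 372
[578.7 130.1] 67.1 37.1 [150.   7. 165.] 276 243
[ 576.7 -284.6] 67.4 40.3 [ 38.   6. 167.] 484 239
[603.3 466.3] 66.7 38.5 [ 16. 213. 253.] 108 235
[731.1 293.2] 66.7 37.2 [ 16. 211. 254.] 194 170
```

View pics/s7.png

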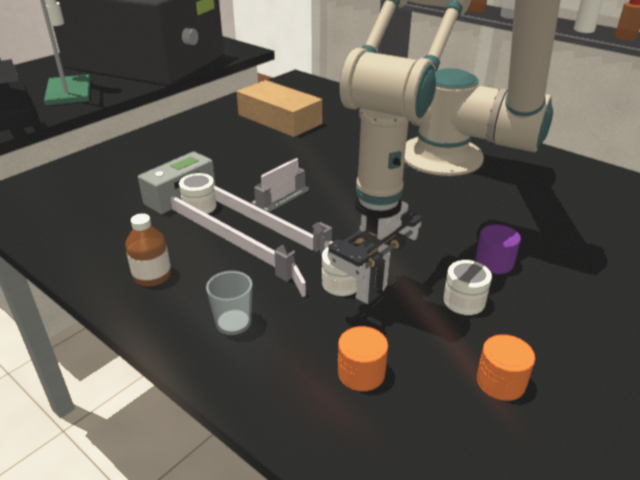

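Scene view: jar A stands in front of the wings at (342,270), with the hand behind it and everything upright. I'm pushing it in.

Emit:
send_rows:
  series:
    - {"tx": -1.2,"ty": 0,"tz": 0,"roll": -0.004,"jaw": -0.06}
    - {"tx": -2.2,"ty": 0,"tz": 0,"roll": -0.004,"jaw": -0.06}
    - {"tx": -3,"ty": -0.05,"tz": 0,"roll": -0.004,"jaw": -0.06}
    - {"tx": -4,"ty": -0.1,"tz": 0,"roll": -0.004,"jaw": -0.06}
    - {"tx": -5,"ty": -0.1,"tz": 0,"roll": -0.004,"jaw": -0.06}

```text
time: 18.48
tool_pos: [576.8, 149.5, 33.7]
tool_rot: [0.706, 0.709, -0.0, -0.0]
ft_force: [-0.3, 1.2, -0.3]
gripper_width: 44.3
finger_force: 0.8
```

Emit:
send_rows:
  series:
    - {"tx": -1.4,"ty": 0,"tz": 0,"roll": 0,"jaw": -0.06}
    - {"tx": -2.8,"ty": 0,"tz": 0,"roll": 0,"jaw": -0.06}
    - {"tx": -4.4,"ty": 0,"tz": 0,"roll": 0,"jaw": -0.06}
    - {"tx": -6,"ty": 0,"tz": 0,"roll": 0,"jaw": -0.06}
    - {"tx": -7.5,"ty": 0,"tz": 0,"roll": 0,"jaw": -0.06}

```text
time: 18.9
tool_pos: [577.7, 73.5, 33.7]
tool_rot: [0.706, 0.708, -0.0, -0.0]
ft_force: [1.0, 1.6, 0.5]
gripper_width: 44.1
finger_force: 0.8
```

Emit:
send_rows:
  series:
    - {"tx": -1.7,"ty": 0,"tz": 0,"roll": 0,"jaw": -0.06}
    - {"tx": -3.4,"ty": 0,"tz": 0,"roll": 0,"jaw": -0.06}
    - {"tx": -5.1,"ty": 0,"tz": 0,"roll": 0,"jaw": -0.06}
    - {"tx": -6.8,"ty": 0,"tz": 0,"roll": 0,"jaw": -0.06}
    - {"tx": -8.5,"ty": 0,"tz": 0,"roll": 0,"jaw": -0.06}

```text
time: 19.32
tool_pos: [577.7, -11.4, 33.7]
tool_rot: [0.706, 0.708, -0.0, -0.0]
ft_force: [-0.1, 1.9, 0.7]
gripper_width: 44.5
finger_force: 0.9
```

```bash
python3 -c "
from meas import *; from go import *
go(578,-171.4,34,90)
for b in blobs(cap('top')): print(*b)
"
```

```text
t 19.32 pos [577.7 -11.4  33.7] phi 90.19 tiltz [-5.e-04  1.e-04 -1.e+00] F [-0.1  1.9  0.7] w 44.5 ff 0.9 q6 -0.14
move cm [-16.    -0.02  -0.04] roll 0.0034
[330.5 318.4] 67.4 38.1 [141. 166. 196.] 181 372
[473.  330.4] 67.2 37.9 [150.   5. 158.] 175 298
[ 576.6 -284.9] 67.6 40.4 [ 37.   6. 167.] 484 239
[604.8 467.5] 66.8 38.2 [ 16. 213. 253.] 107 234
[731.  293.4] 66.8 37.6 [ 16. 211. 254.] 194 170
```

Emit:
send_rows:
  series:
    - {"tx": -1.7,"ty": 0,"tz": 0,"roll": 0.003,"jaw": -0.06}
    - {"tx": -3.4,"ty": 0,"tz": 0,"roll": 0.003,"jaw": -0.06}
    - {"tx": -5.1,"ty": 0,"tz": 0,"roll": 0.003,"jaw": -0.06}
    - {"tx": -6.8,"ty": 0,"tz": 0,"roll": 0.003,"jaw": -0.06}
    - {"tx": -8.5,"ty": 0,"tz": 0,"roll": 0.003,"jaw": -0.06}

```text
time: 19.78
tool_pos: [578.0, -95.4, 33.7]
tool_rot: [0.707, 0.707, 0.0, -0.0]
ft_force: [0.8, 2.0, 0.0]
gripper_width: 44.1
finger_force: 1.0
```

Emit:
send_rows:
  series:
    - {"tx": -1.5,"ty": 0,"tz": 0,"roll": 0,"jaw": -0.06}
    - {"tx": -2.9,"ty": 0,"tz": 0,"roll": 0,"jaw": -0.06}
    - {"tx": -4.1,"ty": 0,"tz": 0,"roll": 0,"jaw": -0.06}
    - {"tx": -5.1,"ty": 0,"tz": 0,"roll": 0,"jaw": -0.06}
    - {"tx": -5.9,"ty": 0,"tz": 0,"roll": 0,"jaw": -0.06}

```text
time: 20.2
tool_pos: [578.6, -154.6, 33.6]
tool_rot: [0.707, 0.707, 0.0, -0.0]
ft_force: [0.7, 2.3, 0.9]
gripper_width: 44.0
finger_force: 1.2
```

Emit:
send_rows:
  series:
    - {"tx": -0.5,"ty": 0,"tz": 0,"roll": 0,"jaw": -0.06}
    - {"tx": -0.9,"ty": 0,"tz": 0,"roll": 0,"jaw": -0.06}
    - {"tx": -1.2,"ty": 0,"tz": 0,"roll": 0,"jaw": -0.06}
    - {"tx": -1.4,"ty": 0,"tz": 0,"roll": 0,"jaw": -0.06}
    - {"tx": -1.5,"ty": 0,"tz": 0,"roll": 0,"jaw": -0.06}

```text
time: 20.62
tool_pos: [578.7, -168.4, 33.6]
tool_rot: [0.707, 0.708, 0.0, -0.0]
ft_force: [0.2, 2.5, 1.5]
gripper_width: 44.0
finger_force: 1.2
```

Emit:
send_rows:
  series:
    - {"tx": -0.1,"ty": 0,"tz": 0,"roll": 0,"jaw": -0.06}
    - {"tx": -0.2,"ty": 0,"tz": 0,"roll": 0,"jaw": -0.06}
    - {"tx": -0.3,"ty": 0,"tz": 0,"roll": 0,"jaw": -0.06}
    - {"tx": -0.3,"ty": 0,"tz": 0,"roll": 0,"jaw": -0.06}

```text
time: 20.95
tool_pos: [578.7, -171.3, 33.6]
tool_rot: [0.707, 0.707, 0.0, -0.0]
ft_force: [0.4, 2.9, 2.2]
gripper_width: 44.3
finger_force: 1.5
```

Emit:
send_rows:
  series:
    - {"tx": -0.1,"ty": 0,"tz": 0,"roll": 0,"jaw": -0.06}
    - {"tx": -0.2,"ty": 0,"tz": 0,"roll": 0,"jaw": -0.06}
    - {"tx": -0.2,"ty": 0,"tz": 0,"roll": 0,"jaw": -0.06}

```text
time: 21.2
tool_pos: [578.6, -171.5, 33.6]
tool_rot: [0.707, 0.707, 0.001, -0.001]
ft_force: [0.6, 8.0, 2.7]
gripper_width: 44.1
finger_force: 3.6
```

Emit:
send_rows:
  series:
    - {"tx": -0.1,"ty": 0,"tz": 0,"roll": 0,"jaw": -0.06}
    - {"tx": -0.2,"ty": 0,"tz": 0,"roll": 0,"jaw": -0.06}
    - {"tx": -0.2,"ty": 0,"tz": 0,"roll": 0,"jaw": -0.06}

```text
time: 21.45
tool_pos: [578.6, -171.6, 33.7]
tool_rot: [0.707, 0.707, 0.002, -0.002]
ft_force: [1.7, 12.0, 3.0]
gripper_width: 44.0
finger_force: 5.6
```

Emit:
send_rows:
  series:
    - {"tx": 1.5,"ty": 0,"tz": 0,"roll": 0,"jaw": -0.06}
    - {"tx": 1.8,"ty": 0,"tz": -4.1,"roll": 0,"jaw": -0.06}
    - {"tx": 1.8,"ty": 0,"tz": -8.2,"roll": 0,"jaw": -0.06}
    - {"tx": 1.8,"ty": 0,"tz": -12.3,"roll": 0,"jaw": -0.06}
    - {"tx": 1.8,"ty": 0,"tz": -16.4,"roll": 0,"jaw": -0.06}

```text
time: 21.87
tool_pos: [578.3, -157.9, 199.3]
tool_rot: [0.707, 0.708, -0.001, 0.001]
ft_force: [1.1, -0.7, -0.2]
gripper_width: 44.2
finger_force: 0.0
```

Emit:
send_rows:
  series:
    - {"tx": 3.6,"ty": -0.8,"tz": 0,"roll": -0.04,"jaw": -0.06}
    - {"tx": 7.2,"ty": -1.6,"tz": 0,"roll": -0.08,"jaw": -0.06}
    - {"tx": 10.8,"ty": -2.4,"tz": 0,"roll": -0.12,"jaw": -0.06}
    - {"tx": 14.5,"ty": -3.1,"tz": 0,"roll": -0.16,"jaw": -0.06}
    - {"tx": 18.2,"ty": -3.9,"tz": 0,"roll": -0.209,"jaw": -0.06}

```text
time: 22.28
tool_pos: [539.2, 25.1, 197.8]
tool_rot: [0.629, 0.778, -0.0, 0.001]
ft_force: [-0.0, -0.2, 0.4]
gripper_width: 44.3
finger_force: 0.0
```

Emit:
send_rows:
  series:
    - {"tx": 3.7,"ty": 0,"tz": 0,"roll": 0,"jaw": -0.06}
    - {"tx": 7.4,"ty": 0,"tz": 0,"roll": 0,"jaw": -0.06}
    - {"tx": 11.1,"ty": 0,"tz": 0,"roll": 0,"jaw": -0.06}
    - {"tx": 14.8,"ty": 0,"tz": 0,"roll": 0,"jaw": -0.06}
    - {"tx": 18.5,"ty": 0,"tz": 0,"roll": 0,"jaw": -0.06}

```text
time: 22.7
tool_pos: [500.6, 206.4, 197.7]
tool_rot: [0.629, 0.777, -0.0, 0.001]
ft_force: [0.3, 0.0, -1.0]
gripper_width: 44.2
finger_force: 0.0
```

Emit:
send_rows:
  series:
    - {"tx": 3.7,"ty": 0,"tz": 0,"roll": 0,"jaw": -0.06}
    - {"tx": 7.4,"ty": 0,"tz": 0,"roll": 0,"jaw": -0.06}
    - {"tx": 11.1,"ty": 0,"tz": 0,"roll": 0,"jaw": -0.06}
    - {"tx": 14.8,"ty": 0,"tz": 0,"roll": 0,"jaw": -0.06}
    - {"tx": 18.5,"ty": 0,"tz": 0,"roll": 0,"jaw": -0.06}

```text
time: 23.12
tool_pos: [462.2, 387.6, 197.6]
tool_rot: [0.629, 0.777, 0.0, 0.001]
ft_force: [0.4, -1.3, -0.9]
gripper_width: 43.9
finger_force: 0.0
```

```bash
python3 -c "
from meas import *; from go import *
go(461.7,390,34,102)
c=cap('top')
for b in blobs(c): print(*b)
"
```

```text
t 23.12 pos [462.2 387.6 197.6] phi 102.05 tiltz [ 0.0022 -0.0013 -1.    ] F [ 0.4 -1.3 -0.9] w 43.9 ff 0.0 q6 0.37
move cm [ 0.27 -0.02 16.36] roll 0.0009
[330.8 317.7] 67.3 38.4 [141. 166. 196.] 182 371
[473.4 330.3] 67.0 38.0 [150.   5. 160.] 175 298
[ 576.6 -247.5] 67.5 76.6 [ 54.   6. 168.] 465 240
[608.1 467.8] 66.9 38.2 [ 16. 213. 253.] 107 232
[731.  293.1] 66.8 37.7 [ 16. 211. 254.] 194 170
```

Emit:
send_rows:
  series:
    - {"tx": 0.2,"ty": 0,"tz": 4,"roll": 0,"jaw": -0.06}
    - {"tx": 0.2,"ty": 0,"tz": 8,"roll": 0,"jaw": -0.06}
    - {"tx": 0.2,"ty": 0,"tz": 12,"roll": 0,"jaw": -0.06}
    - {"tx": 0.2,"ty": 0,"tz": 15,"roll": 0,"jaw": -0.06}
    - {"tx": 0.2,"ty": 0,"tz": 16.3,"roll": 0,"jaw": -0.06}

```text
time: 23.58
tool_pos: [459.5, 385.9, 29.9]
tool_rot: [0.629, 0.778, -0.004, -0.0]
ft_force: [-0.2, 0.3, -0.7]
gripper_width: 44.0
finger_force: 0.0
```

Emit:
send_rows:
  series:
    - {"tx": -0.7,"ty": 0,"tz": 0,"roll": 0,"jaw": -0.06}
    - {"tx": -1.4,"ty": 0,"tz": 0,"roll": 0,"jaw": -0.06}
    - {"tx": -2.1,"ty": 0,"tz": 0,"roll": 0,"jaw": -0.06}
    - {"tx": -2.9,"ty": 0.2,"tz": 0,"roll": 0,"jaw": -0.06}
    - {"tx": -3.9,"ty": 0.45,"tz": 0,"roll": 0,"jaw": -0.06}

```text
time: 24.0
tool_pos: [475.5, 350.8, 36.1]
tool_rot: [0.629, 0.777, 0.001, 0.0]
ft_force: [0.0, 1.2, -0.9]
gripper_width: 44.2
finger_force: 0.8
```

Emit:
send_rows:
  series:
    - {"tx": -1.4,"ty": 0.37,"tz": 0,"roll": 0,"jaw": -0.06}
    - {"tx": -2.9,"ty": 0.76,"tz": 0,"roll": 0,"jaw": -0.06}
    - {"tx": -4.5,"ty": 1.18,"tz": 0,"roll": 0,"jaw": -0.06}
    - {"tx": -6.1,"ty": 1.6,"tz": 0,"roll": 0,"jaw": -0.06}
    - {"tx": -7.7,"ty": 2.02,"tz": 0,"roll": 0,"jaw": -0.06}

```text
time: 24.42
tool_pos: [511.6, 278.9, 36.0]
tool_rot: [0.629, 0.777, 0.001, 0.0]
ft_force: [-1.4, 2.4, 2.1]
gripper_width: 44.1
finger_force: 1.6
```

Emit:
send_rows:
  series:
    - {"tx": -1.6,"ty": 0.42,"tz": 0,"roll": 0,"jaw": -0.06}
    - {"tx": -3.2,"ty": 0.84,"tz": 0,"roll": 0,"jaw": -0.06}
    - {"tx": -4.8,"ty": 1.26,"tz": 0,"roll": 0,"jaw": -0.06}
    - {"tx": -6.4,"ty": 1.68,"tz": 0,"roll": 0,"jaw": -0.06}
    - {"tx": -8,"ty": 2.1,"tz": 0,"roll": 0,"jaw": -0.06}

```text
time: 24.83
tool_pos: [548.5, 204.8, 35.9]
tool_rot: [0.63, 0.777, 0.001, 0.0]
ft_force: [-1.8, 3.3, 2.5]
gripper_width: 44.0
finger_force: 1.7
```

```bash
python3 -c "
from meas import *; from go import *
go(570.1,162.2,34,102)
c=cap('top')
for b in blobs(c): print(*b)
c=cap('wrist');cv2.imwrite('pics/w8.png',c['pixels'])
"
```

```text
t 24.83 pos [548.5 204.8  35.9] phi 101.96 tiltz [ 0.0016  0.0012 -1.    ] F [-1.8  3.3  2.5] w 44.0 ff 1.7 q6 0.03
move cm [-4.61  1.23  0.19] roll -0.0006
[554.6 153.3] 67.4 35.7 [156.   8. 163.] 264 255
[ 576.8 -248.3] 67.6 76.5 [ 56.   6. 168.] 465 239
[604.5 467.2] 66.7 38.1 [ 16. 213. 253.] 107 234
[731.5 292.9] 66.6 37.3 [ 16. 211. 254.] 194 170
```

View pics/w8.png

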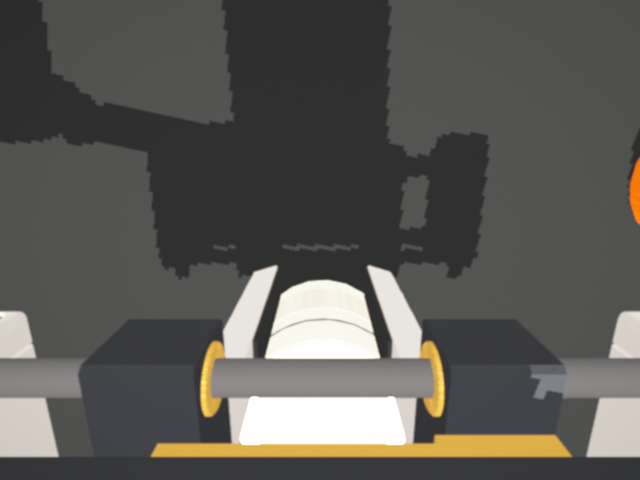

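Wrist view: the jar is centred in the cradle. I'm continuing and turning the hand gradually to face the lane.

Emit:
send_rows:
  series:
    - {"tx": -1.4,"ty": 0.37,"tz": 0,"roll": 0,"jaw": -0.06}
    - {"tx": -2.6,"ty": 0.7,"tz": 0.1,"roll": 0,"jaw": -0.06}
    - {"tx": -3.7,"ty": 1,"tz": 0.2,"roll": 0,"jaw": -0.06}
    - {"tx": -4.6,"ty": 1.2,"tz": 0.2,"roll": 0,"jaw": -0.06}

```text
time: 25.27
tool_pos: [569.4, 162.8, 32.7]
tool_rot: [0.629, 0.777, 0.0, -0.0]
ft_force: [-1.7, 3.2, 2.7]
gripper_width: 44.0
finger_force: 2.1
```

Emit:
send_rows:
  series:
    - {"tx": -1.4,"ty": -0.1,"tz": 0,"roll": 0.04,"jaw": -0.06}
    - {"tx": -3,"ty": -0.3,"tz": 0,"roll": 0.08,"jaw": -0.06}
    - {"tx": -4.7,"ty": -0.5,"tz": 0,"roll": 0.12,"jaw": -0.06}
    - {"tx": -6.4,"ty": -0.7,"tz": 0,"roll": 0.16,"jaw": -0.06}
    - {"tx": -8.2,"ty": -0.95,"tz": 0,"roll": 0.209,"jaw": -0.06}

```text
time: 25.68
tool_pos: [577.2, 80.2, 32.7]
tool_rot: [0.708, 0.706, 0.0, 0.0]
ft_force: [0.1, 2.6, 2.0]
gripper_width: 44.0
finger_force: 1.8
```

Emit:
send_rows:
  series:
    - {"tx": -1.7,"ty": 0,"tz": 0,"roll": 0,"jaw": -0.06}
    - {"tx": -3.4,"ty": 0,"tz": 0,"roll": 0,"jaw": -0.06}
    - {"tx": -5.1,"ty": 0,"tz": 0,"roll": 0,"jaw": -0.06}
    - {"tx": -6.8,"ty": 0,"tz": 0,"roll": 0,"jaw": -0.06}
    - {"tx": -8.2,"ty": 0,"tz": 0,"roll": 0,"jaw": -0.06}

```text
time: 26.1
tool_pos: [576.8, -2.4, 32.7]
tool_rot: [0.707, 0.707, 0.0, 0.0]
ft_force: [-0.3, 2.7, 1.5]
gripper_width: 44.2
finger_force: 1.9
```

```bash
python3 -c "
from meas import *; from go import *
go(578.3,-97.4,34,90)
c=cap('top')
for b in blobs(c): print(*b)
"
```

```text
t 26.1 pos [576.8  -2.4  32.7] phi 89.97 tiltz [ 4.e-04 -3.e-04 -1.e+00] F [-0.3  2.7  1.5] w 44.2 ff 1.9 q6 -0.12
move cm [-9.5   0.16 -0.13] roll -0.0006
[330.8 318.3] 67.4 38.5 [141. 166. 196.] 181 371
[ 576.5 -247.1] 67.4 75.7 [ 45.   6. 168.] 465 240
[604.2 467.3] 66.7 38.1 [ 16. 213. 253.] 107 234
[731.4 293.5] 67.0 37.6 [ 16. 211. 254.] 194 170
```

Emit:
send_rows:
  series:
    - {"tx": -1.7,"ty": 0.1,"tz": 0,"roll": 0,"jaw": -0.06}
    - {"tx": -3.4,"ty": 0.15,"tz": 0,"roll": 0,"jaw": -0.06}
    - {"tx": -5,"ty": 0.15,"tz": 0,"roll": 0,"jaw": -0.06}
    - {"tx": -6.4,"ty": 0.15,"tz": 0,"roll": 0,"jaw": -0.06}
    - {"tx": -7.7,"ty": 0.15,"tz": 0,"roll": 0,"jaw": -0.06}

```text
time: 26.57
tool_pos: [578.0, -78.5, 32.4]
tool_rot: [0.707, 0.707, -0.0, -0.0]
ft_force: [-0.7, 2.2, 1.8]
gripper_width: 43.9
finger_force: 1.5
```

Emit:
send_rows:
  series:
    - {"tx": -0.6,"ty": 0,"tz": 0,"roll": 0,"jaw": -0.06}
    - {"tx": -0.9,"ty": 0,"tz": 0,"roll": 0,"jaw": -0.06}
    - {"tx": -1.2,"ty": 0,"tz": 0,"roll": 0,"jaw": -0.06}
    - {"tx": -1.4,"ty": 0,"tz": 0,"roll": 0,"jaw": -0.06}
    - {"tx": -1.5,"ty": 0,"tz": 0,"roll": 0,"jaw": -0.06}

```text
time: 26.98
tool_pos: [578.1, -92.5, 32.4]
tool_rot: [0.707, 0.708, -0.0, -0.0]
ft_force: [0.4, 1.6, 0.8]
gripper_width: 44.2
finger_force: 0.8
```

Emit:
send_rows:
  series:
    - {"tx": -0.1,"ty": 0,"tz": 0,"roll": 0,"jaw": -0.06}
    - {"tx": -0.2,"ty": 0,"tz": 0,"roll": 0,"jaw": -0.06}
    - {"tx": -0.3,"ty": 0,"tz": 0,"roll": 0,"jaw": -0.06}
    - {"tx": -0.3,"ty": 0,"tz": 0,"roll": 0,"jaw": -0.06}

```text
time: 27.32
tool_pos: [578.2, -95.7, 32.5]
tool_rot: [0.707, 0.708, -0.0, -0.0]
ft_force: [-0.7, 1.4, -0.4]
gripper_width: 44.1
finger_force: 0.6
```

Emit:
send_rows:
  series:
    - {"tx": -0.1,"ty": 0,"tz": 0,"roll": 0,"jaw": -0.06}
    - {"tx": -0.2,"ty": 0,"tz": 0,"roll": 0,"jaw": -0.06}
    - {"tx": -0.2,"ty": 0,"tz": 0,"roll": 0,"jaw": -0.06}

```text
time: 27.57
tool_pos: [578.3, -97.3, 32.5]
tool_rot: [0.707, 0.707, 0.0, -0.0]
ft_force: [0.9, 2.1, -0.4]
gripper_width: 44.1
finger_force: 1.3
```

Emit:
send_rows:
  series:
    - {"tx": -0.1,"ty": 0,"tz": 0,"roll": 0,"jaw": -0.06}
    - {"tx": -0.2,"ty": 0,"tz": 0,"roll": 0,"jaw": -0.06}
    - {"tx": -0.2,"ty": 0,"tz": 0,"roll": 0,"jaw": -0.06}

```text
time: 27.82
tool_pos: [578.2, -97.5, 32.5]
tool_rot: [0.707, 0.707, 0.001, -0.001]
ft_force: [0.7, 8.2, -0.4]
gripper_width: 44.5
finger_force: 3.5
```

Emit:
send_rows:
  series:
    - {"tx": -0.1,"ty": 0,"tz": 0,"roll": 0,"jaw": -0.06}
    - {"tx": -0.2,"ty": 0,"tz": 0,"roll": 0,"jaw": -0.06}
    - {"tx": -0.2,"ty": 0,"tz": 0,"roll": 0,"jaw": -0.06}

```text
time: 28.07
tool_pos: [578.2, -97.7, 32.6]
tool_rot: [0.708, 0.707, 0.002, -0.002]
ft_force: [2.7, 12.6, 0.8]
gripper_width: 44.3
finger_force: 5.6
```

Emit:
send_rows:
  series:
    - {"tx": 1.5,"ty": 0,"tz": 0,"roll": 0,"jaw": -0.06}
    - {"tx": 1.8,"ty": 0,"tz": -4.1,"roll": 0,"jaw": -0.06}
    - {"tx": 1.8,"ty": 0,"tz": -8.2,"roll": 0,"jaw": -0.06}
    - {"tx": 1.8,"ty": 0,"tz": -12.3,"roll": 0,"jaw": -0.06}
    - {"tx": 1.8,"ty": 0,"tz": -16.4,"roll": 0,"jaw": -0.06}

```text
time: 28.48
tool_pos: [578.1, -83.9, 198.7]
tool_rot: [0.707, 0.708, -0.001, 0.001]
ft_force: [-0.2, -0.1, -0.3]
gripper_width: 44.5
finger_force: 0.0
```

Emit:
send_rows:
  series:
    - {"tx": -0.6,"ty": -1,"tz": 0,"roll": 0.106,"jaw": -0.06}
    - {"tx": -1.2,"ty": -2,"tz": 0,"roll": 0.213,"jaw": -0.06}
    - {"tx": -1.8,"ty": -3,"tz": 0,"roll": 0.319,"jaw": -0.06}
    - {"tx": -2.4,"ty": -4,"tz": 0,"roll": 0.426,"jaw": -0.06}
    - {"tx": -3,"ty": -5,"tz": 0,"roll": 0.532,"jaw": -0.06}

```text
time: 28.9
tool_pos: [527.9, -114.5, 197.1]
tool_rot: [0.869, 0.495, -0.0, 0.001]
ft_force: [0.0, 0.3, -0.4]
gripper_width: 44.2
finger_force: 0.0
```

Emit:
send_rows:
  series:
    - {"tx": -1,"ty": -0.56,"tz": 0,"roll": 0.106,"jaw": -0.06}
    - {"tx": -2,"ty": -1.12,"tz": 0,"roll": 0.213,"jaw": -0.06}
    - {"tx": -3.1,"ty": -1.68,"tz": 0,"roll": 0.319,"jaw": -0.06}
    - {"tx": -4.1,"ty": -2.24,"tz": 0,"roll": 0.426,"jaw": -0.06}
    - {"tx": -5.1,"ty": -2.8,"tz": 0,"roll": 0.532,"jaw": -0.06}

```text
time: 29.32
tool_pos: [477.8, -144.4, 197.0]
tool_rot: [0.969, 0.249, -0.0, 0.001]
ft_force: [0.3, -0.7, -0.2]
gripper_width: 44.5
finger_force: 0.0
```

Emit:
send_rows:
  series:
    - {"tx": -1.2,"ty": 0.06,"tz": 0,"roll": 0.106,"jaw": -0.06}
    - {"tx": -2.4,"ty": 0.12,"tz": 0,"roll": 0.213,"jaw": -0.06}
    - {"tx": -3.6,"ty": 0.18,"tz": 0,"roll": 0.319,"jaw": -0.06}
    - {"tx": -4.8,"ty": 0.24,"tz": 0,"roll": 0.426,"jaw": -0.06}
    - {"tx": -5.9,"ty": 0.3,"tz": 0,"roll": 0.532,"jaw": -0.06}

```text
time: 29.73
tool_pos: [427.6, -175.7, 197.0]
tool_rot: [1.0, -0.015, 0.0, 0.001]
ft_force: [0.6, -0.1, -0.0]
gripper_width: 44.2
finger_force: 0.0
```

```bash
python3 -c "
from meas import *; from gm import *
go(428,-170.7,68.5,-1.5)
gate(427.5,-172)
c=cap('top'); cv2.imwrite('pics/t9.png',c['pixels'])
for b in blobs(c): print(*b)
"
```

```text
t 29.73 pos [ 427.6 -175.7  197. ] phi -1.68 tiltz [ 2.0e-04 -2.4e-03 -1.0e+00] F [ 0.6 -0.1 -0. ] w 44.2 ff 0.0 q6 1.06
move cm [ 0.03 -0.53 12.84] roll -0.0031
gate n 909
[ 428.8 -169.9    4.7  111.4   88.1] z 80.1
[330.9 317.6] 67.2 38.4 [141. 166. 196.] 182 371
[ 576.4 -210.9] 67.5 113.0 [ 53.   6. 168.] 447 240
[604.5 467.3] 66.8 38.2 [ 16. 213. 253.] 107 234
[731.4 292.8] 66.7 37.5 [ 16. 211. 254.] 194 170
```

View pics/t9.png

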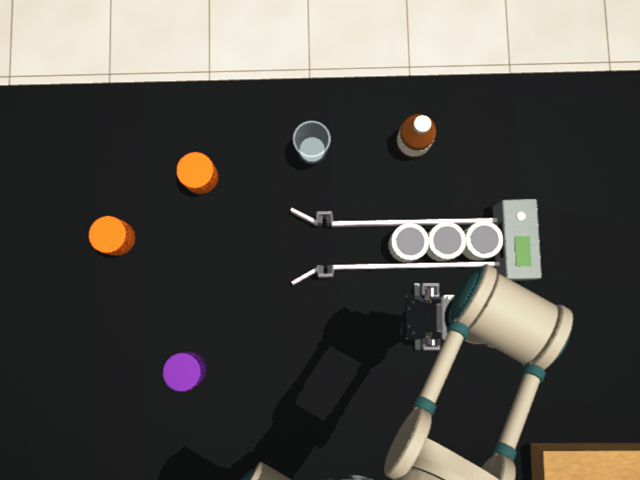

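Top view: three jars stand in single file at (409,243), (446,241) and (484,240), tight against the reader. Now I fetch the panel.

Emit:
send_rows:
  series:
    - {"tx": 0,"ty": -0.5,"tz": 1,"roll": -0.003,"jaw": -0.06}
    - {"tx": 0,"ty": -0.5,"tz": 4,"roll": -0.003,"jaw": -0.06}
    - {"tx": 0,"ty": -0.5,"tz": 8,"roll": -0.003,"jaw": -0.06}
    - {"tx": 0,"ty": -0.5,"tz": 11,"roll": -0.003,"jaw": -0.06}
    - {"tx": 0,"ty": -0.5,"tz": 12.8,"roll": -0.003,"jaw": -0.06}

```text
time: 30.25
tool_pos: [427.3, -168.8, 66.1]
tool_rot: [1.0, -0.009, -0.001, -0.0]
ft_force: [-0.5, 0.0, 0.3]
gripper_width: 44.2
finger_force: 0.0
```

Emit:
send_rows:
  series:
    - {"tx": 0,"ty": 0,"tz": 0,"roll": 0,"jaw": -0.06}
    - {"tx": 0,"ty": 0,"tz": 0,"roll": 0,"jaw": -0.06}
    - {"tx": 0,"ty": 0,"tz": 0,"roll": 0,"jaw": -1}
    - {"tx": 0,"ty": 0,"tz": 0,"roll": 0,"jaw": -1}
    - {"tx": 0,"ty": 0,"tz": 0,"roll": 0,"jaw": -1}

```text
time: 30.67
tool_pos: [429.6, -170.4, 70.1]
tool_rot: [1.0, -0.01, 0.002, 0.001]
ft_force: [-0.5, 0.3, 0.9]
gripper_width: 27.3
finger_force: 0.0
```

Emit:
send_rows:
  series:
    - {"tx": 0,"ty": 0,"tz": 0,"roll": 0,"jaw": -1}
    - {"tx": 0,"ty": 0,"tz": 0,"roll": 0,"jaw": -1}
    - {"tx": 0,"ty": 0,"tz": 0,"roll": 0,"jaw": -1}
    - {"tx": 0,"ty": 0,"tz": 0,"roll": 0,"jaw": -1}
    - {"tx": 0,"ty": 0,"tz": 0,"roll": 0,"jaw": -1}

```text
time: 31.08
tool_pos: [428.6, -170.2, 69.0]
tool_rot: [1.0, -0.011, 0.0, 0.0]
ft_force: [-0.7, -0.2, 2.4]
gripper_width: 4.3
finger_force: 30.0
```

Emit:
send_rows:
  series:
    - {"tx": 0,"ty": 0,"tz": 0,"roll": 0,"jaw": -1}
    - {"tx": 0,"ty": 0,"tz": 0,"roll": 0,"jaw": -1}
    - {"tx": 0,"ty": 0,"tz": 0,"roll": 0,"jaw": -1}

```text
time: 31.33
tool_pos: [428.6, -170.1, 69.0]
tool_rot: [1.0, -0.011, 0.0, 0.0]
ft_force: [-1.3, -1.0, 5.3]
gripper_width: 4.8
finger_force: 30.0
```

Emit:
send_rows:
  series:
    - {"tx": 0,"ty": 0,"tz": -0.7,"roll": 0,"jaw": -1}
    - {"tx": 0,"ty": 0,"tz": -2,"roll": 0,"jaw": -1}
    - {"tx": 0,"ty": 0,"tz": -4,"roll": 0,"jaw": -1}
    - {"tx": 0,"ty": 0,"tz": -6.5,"roll": 0,"jaw": -1}
    - {"tx": 0,"ty": 0,"tz": -8.6,"roll": 0,"jaw": -1}

```text
time: 31.75
tool_pos: [428.0, -169.2, 155.5]
tool_rot: [1.0, -0.011, -0.0, -0.001]
ft_force: [0.4, -0.1, -0.5]
gripper_width: 4.5
finger_force: 30.0
```

Emit:
send_rows:
  series:
    - {"tx": 1.5,"ty": -2,"tz": 0,"roll": 0,"jaw": -1}
    - {"tx": 3,"ty": -4.5,"tz": 0,"roll": 0,"jaw": -1}
    - {"tx": 5,"ty": -7.2,"tz": 0,"roll": 0,"jaw": -1}
    - {"tx": 7,"ty": -10,"tz": 0,"roll": -0.01,"jaw": -1}
    - {"tx": 8.8,"ty": -12.7,"tz": 0,"roll": -0.022,"jaw": -1}

```text
time: 32.17
tool_pos: [519.5, -42.9, 154.5]
tool_rot: [1.0, 0.001, -0.0, -0.0]
ft_force: [0.3, -1.2, -2.5]
gripper_width: 4.7
finger_force: 30.0
```

Emit:
send_rows:
  series:
    - {"tx": 2,"ty": -2.7,"tz": 0,"roll": 0,"jaw": -1}
    - {"tx": 4,"ty": -5.3,"tz": 0,"roll": 0,"jaw": -1}
    - {"tx": 5.6,"ty": -7.5,"tz": 0,"roll": 0,"jaw": -1}
    - {"tx": 5.7,"ty": -8,"tz": 0,"roll": 0,"jaw": -1}
    - {"tx": 5.7,"ty": -8,"tz": 0,"roll": 0,"jaw": -1}

```text
time: 32.58
tool_pos: [575.8, 37.2, 153.9]
tool_rot: [1.0, 0.002, -0.001, -0.0]
ft_force: [-0.5, -0.5, -1.7]
gripper_width: 4.9
finger_force: 30.0
```

Emit:
send_rows:
  series:
    - {"tx": 0,"ty": 0,"tz": 0,"roll": 0,"jaw": -1}

```text
time: 32.67
tool_pos: [574.8, 35.3, 154.0]
tool_rot: [1.0, 0.001, -0.001, 0.0]
ft_force: [-0.5, -0.8, -1.4]
gripper_width: 4.9
finger_force: 30.0
```

```bash
python3 -c "
from gm import *
go(578.3,35.2,69.3,0)
c=cap('wrist');cv2.imwrite('pics/w10.png',c['pixels']);P=cloud(c);Q=P.reshape(-1,3)
q=Q[(Q[:,2]>54)&(Q[:,2]<64)&(abs(Q[:,0]-632)<25)&(abs(Q[:,1]-34)<35)]
print(len(q),cv2.minAreaRect(q[:,:2].astype(np.float32)))
go()
"
```

```text
t 32.67 pos [574.8  35.3 154. ] phi 0.11 tiltz [-2.6e-03 -5.0e-04 -1.0e+00] F [-0.5 -0.8 -1.4] w 4.9 ff 30.0 q6 1.51
move cm [0.38 0.01 8.47] roll 0.0019
878 ((632.7568359375, 35.570152282714844), (32.50149917602539, 23.110401153564453), 89.80644226074219)
t 32.72 pos [574.7  34.7 154.2] phi 0.04 tiltz [-2.1e-03 -6.0e-04 -1.0e+00] F [-0.1  0.1 -1.6] w 5.0 ff 30.0 q6 1.51
move cm [0. 0. 0.] roll None
```

View pics/w10.png

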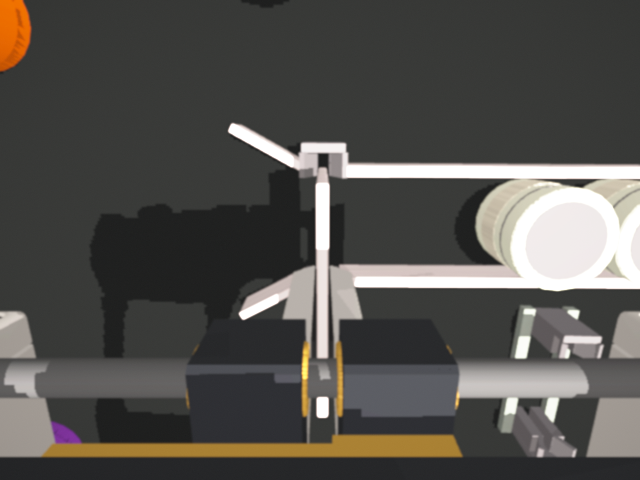

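Wrist view: the panel (u≈322) is in line with the mouth posts (300–347, centre ≈323). I'm shifting x by 3.5 mm and lowering.

Emit:
send_rows:
  series:
    - {"tx": 0.2,"ty": 0,"tz": 0,"roll": 0,"jaw": -1}
    - {"tx": 0.35,"ty": 0,"tz": 1,"roll": 0,"jaw": -1}
    - {"tx": 0.35,"ty": 0,"tz": 2,"roll": 0,"jaw": -1}
    - {"tx": 0.35,"ty": 0,"tz": 3,"roll": 0,"jaw": -1}
    - {"tx": 0.35,"ty": 0,"tz": 4,"roll": 0,"jaw": -1}

```text
time: 33.13
tool_pos: [578.7, 34.9, 113.1]
tool_rot: [1.0, 0.0, -0.001, 0.0]
ft_force: [-0.1, 0.3, -1.0]
gripper_width: 5.0
finger_force: 30.0
```

Emit:
send_rows:
  series:
    - {"tx": 0,"ty": 0,"tz": 0.9,"roll": 0,"jaw": -1}
    - {"tx": 0,"ty": 0,"tz": 1.8,"roll": 0,"jaw": -1}
    - {"tx": 0,"ty": 0,"tz": 2.7,"roll": 0,"jaw": -1}
    - {"tx": 0,"ty": 0,"tz": 3.5,"roll": 0,"jaw": -1}
    - {"tx": 0,"ty": 0,"tz": 4.2,"roll": 0,"jaw": -1}

```text
time: 33.55
tool_pos: [579.3, 35.4, 71.5]
tool_rot: [1.0, 0.0, -0.0, 0.0]
ft_force: [0.3, -0.3, -1.3]
gripper_width: 4.9
finger_force: 30.0
```

Emit:
send_rows:
  series:
    - {"tx": 0,"ty": 0,"tz": 0,"roll": 0,"jaw": -1}
    - {"tx": 0,"ty": 0,"tz": 0.1,"roll": 0,"jaw": -1}
    - {"tx": 0,"ty": 0,"tz": 0.2,"roll": 0,"jaw": -1}

```text
time: 33.8
tool_pos: [580.0, 35.4, 70.9]
tool_rot: [1.0, 0.0, 0.001, 0.0]
ft_force: [0.1, -0.1, -0.7]
gripper_width: 4.8
finger_force: 30.0
```

```bash
python3 -c "
from gm import *
go(578.3,35.2,69,0)"
```

```text
t 33.8 pos [580.   35.4  70.9] phi 0.05 tiltz [ 1.e-03 -2.e-04 -1.e+00] F [ 0.1 -0.1 -0.7] w 4.8 ff 30.0 q6 1.51
move cm [-0.17  0.02  0.19] roll 0.0009
```

Emit:
send_rows:
  series:
    - {"tx": -0.1,"ty": 0,"tz": 0.1,"roll": 0,"jaw": -1}
    - {"tx": -0.1,"ty": 0,"tz": 0.2,"roll": 0,"jaw": -1}
    - {"tx": -0.1,"ty": 0,"tz": 0.25,"roll": 0,"jaw": -1}
    - {"tx": -0.1,"ty": 0,"tz": 0.25,"roll": 0,"jaw": -1}

```text
time: 34.13
tool_pos: [578.7, 35.4, 69.0]
tool_rot: [1.0, 0.0, 0.0, 0.0]
ft_force: [-1.2, -0.4, 4.2]
gripper_width: 5.0
finger_force: 30.0
```

Emit:
send_rows:
  series:
    - {"tx": 0,"ty": 0,"tz": 0,"roll": 0,"jaw": 0}
    - {"tx": 0,"ty": 0,"tz": 0,"roll": 0,"jaw": 0}
    - {"tx": 0,"ty": 0,"tz": 0,"roll": 0,"jaw": 0}
    - {"tx": 0,"ty": 0,"tz": 0,"roll": 0,"jaw": 0}
    - {"tx": 0,"ty": 0,"tz": -0.5,"roll": 0,"jaw": 0}

```text
time: 34.55
tool_pos: [577.7, 35.4, 72.3]
tool_rot: [1.0, 0.0, -0.001, -0.0]
ft_force: [0.2, 0.5, -0.6]
gripper_width: 34.3
finger_force: 0.0
```

Emit:
send_rows:
  series:
    - {"tx": 0,"ty": 0,"tz": -2.5,"roll": 0,"jaw": 0}
    - {"tx": 0,"ty": 0,"tz": -5,"roll": 0,"jaw": 0}
    - {"tx": 0,"ty": 0,"tz": -8,"roll": 0,"jaw": 0}
    - {"tx": 0,"ty": 0,"tz": -11,"roll": 0,"jaw": 0}
    - {"tx": 0,"ty": 0,"tz": -14,"roll": 0,"jaw": 0}

```text
time: 34.97
tool_pos: [578.2, 35.4, 214.7]
tool_rot: [1.0, 0.0, 0.0, 0.0]
ft_force: [1.0, 0.6, -0.6]
gripper_width: 46.8
finger_force: 0.0
```

Emit:
send_rows:
  series:
    - {"tx": -3,"ty": 2,"tz": 0,"roll": 0,"jaw": 0}
    - {"tx": -6,"ty": 4,"tz": 0,"roll": 0,"jaw": 0}
    - {"tx": -9,"ty": 6,"tz": 0,"roll": 0,"jaw": 0}
    - {"tx": -11,"ty": 8,"tz": 0,"roll": 0,"jaw": 0}
    - {"tx": -12,"ty": 9,"tz": 0,"roll": 0,"jaw": 0}

```text
time: 35.38
tool_pos: [455.6, -56.0, 213.6]
tool_rot: [1.0, -0.0, -0.001, 0.001]
ft_force: [-0.7, 0.9, 1.0]
gripper_width: 46.9
finger_force: 0.0
```

```bash
python3 -c "
from meas import *; from gm import *
go()
gate(577.5,35)
c=cap('top'); cv2.imwrite('pics/t11.png',c['pixels'])
for b in blobs(c): print(*b)
P=cloud(c)[200:290,300:350].reshape(-1,3); q=P[(P[:,2]>66)&(P[:,2]<95)]; print(len(q),q.mean(0).round(1) if len(q) else '')
"
```

```text
t 35.38 pos [455.6 -56.  213.6] phi -0.0 tiltz [-0.0011 -0.0012 -1.    ] F [-0.7  0.9  1. ] w 46.9 ff 0.0 q6 1.3
move cm [0. 0. 0.] roll None
gate n 1301
[5.735e+02 3.600e+01 1.007e+02 5.900e+00 1.000e-01] z 79.3
[331. 318.] 67.3 38.4 [141. 166. 196.] 181 371
[ 576.4 -211.8] 67.6 113.5 [150.   6. 168.] 447 240
[604.1 467.2] 66.6 38.3 [ 16. 213. 253.] 107 234
[731.2 292.9] 66.6 37.4 [ 16. 211. 254.] 194 170
137 [576.6  34.1  81. ]
```

View pics/t11.png

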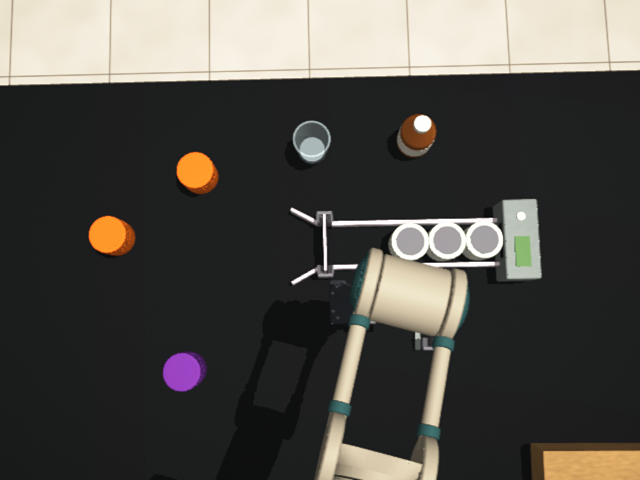

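Top view: the panel is back in the mouth slots at (325,243), with its top at the same height as at the start. The jars are tight in file, and the bystanders are where they were.

```bash
python3 -c "
from cell import workorder; print(workorder.job_done())"
```

```text
the job is handed in; nothing more can be done
None
```

The job is handed in: the three jars present stand in single file, closed up against the stop. The gate panel is back fully down in the lane's slots, and the other things were left alone; the hand-in returned no verdict.

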